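# Load sample tubes into the labeller's gravity chute

### The arm

A 7-joint arm with a two-finger parallel gripper is mounted at the origin on the work surface. World frame = base frame: x ahead of the robot, y to its left, z up, the work surface at z = 0. Lengths are in m, angles in rad, forces in N, time in s.
With the tool pointing down it reaches from about 0.425 to 0.875 m from the base axis. Payload 4.7 kg.
Tool frame: the origin (TCP) lies at the very end of the fingers, on their centre line; the grasp point (between the pads) lies behind it (ctrl.tcp_to_grasp is the y of the grasp point in the tool frame, in m); y points along the fingers, x is the direction in which the jaws open and shut, and the axes are right-handed (so a half turn about y gives the same grasp; the last joint's range is limited). The gripper opens to 87 mm and grips with 3 to 60 N. Pads are 19 mm wide; open, the fingers measure 117 mm over their backs; the gripper's body (75 mm by 190 mm) begins 51 mm behind the grasp point.
Start: joints at [-1.125, 0.321, -0.07, 1.45, 0.023, 1.371, -0.057], TCP at [0.272, 0.59, 0.193] pointing down, gripper open.
Joint ranges: [-2.86, 2.86], [-0.3, 2.09], [-1.38, 1.24], [0.06, 2.45], [-1.56, 4.7], [0.09, 2.05], [-2.69, 2.69]. Speed limits (rad/s): [2.57, 2.57, 3.14, 3.14, 3.14, 3.14, 3.14].

### API

Orientations are given as a rotation vector (axis times angle).
In Python, from bench import ctrl, get_image, workorder gives the robot as it stands.
- The arm moves only by the tool drive_tool, never from a script. Its argument "increments" is text: rows parted by semicolons, each of 5 numbers parted by spaces: the shift along the tool's x, y, z in mm, then the turn about the tool's y in degrees, then the closure in counts, from 0 (fully open) to 255 (shut). In form: tx ty tz yaw fingers; .... A call has 1 to 20 rows; each row shifts and turns the commanded pose from where the row before left it, along the tool's axes as they then stand; what a row does not reach is not made up. A row lasts 1/8 s, in which the tool goes at most 62.5 mm and 10.7 degrees, less where a joint would pass 70% of its speed; a pose out of reach is approached as far as the arm can. A call is refused whole if a number of a shift passes 62.5 or a number of a turn 10.7, either way. A call with a gripper value outside its range is refused whole. The fingers move at their own pace and stop on an object; "squeeze" is the grip in N (left out, the last holds). Time passes only in rows, so rows that do not move let the fingers close. It gives the time, the measured TCP pose, the force and the opening at its end, in the units of the state.
- ctrl.get_state(): the state, without advancing time (a new reading comes with each control period).
- get_image(name): name is "scene" or "side" or "wrist"; returns a dict with "img" (480x640x3 uint8, red, green, blue), "mtx" (3x3 intrinsics, pixels), "k1" (the pictures are not rectified: a ray, as slopes to the right and down, at radius r is drawn at 1 + k1 r^2 times it, then the intrinsics apply), "camera_from_world" (4x4, takes a point from world to camera coordinates). Camera axes: x right, y up, looking along -z (the intrinsics and any distortion apply to the point x, -y, -z); pixel columns grow to the right and rows downward; lengths in m; the calibration is good to about 2 mm. A picture is of the moment at which its call begins. There is no depth.
- workorder.close_job(): hands the job in, once; it reports no verdict.
The state is a dict: "time": time; "joint_positions": joint angles; "qd": joint speeds; "joint_torque": joint torques, N m; "position": TCP position; "tool_rot": TCP orientation; "ft_force": force on the tool from outside, world axes, zero at the start; "torque": the same for the moment, N m; "grip_width": opening from 0.0 (shut) to 1.0 (fully open).
Only numpy, scipy, OpenCV 4.12 (cv2) and the standard library are available. Lean on these libraries where they do the work, as an engineer would, in place of code of your own. Each camera call takes 0.05 s, during which the arm holds its last target.

### The job

Take the two wide sample tubes out of the slant rack and lay them one by one into the open upper end of the tube labeller's sloping chute, so that each rolls down and lines up behind the tube already waiting there, lying flat on the rails and with its cap on the same side as that tube's. Set each one down in the chute, do not drop it, and leave the narrow tube in the rack and the other glassware where they are.

Things in the scene. Friction and masses are not known exactly. Their poses are not given: they have to be found in the camera images.
- tube_a_mid (a point): Wide tube to be loaded: white conical-bottom screw-cap sample tube, 115 long, about 55 g; body 29 diameter (cylinder starts 15 from the tail tip), grey cap 35 diameter, 16 long. Starts in the slant rack, cap end up. Point on its axis, half-way along; x points from the tail to the cap.
- tube_a_cap (a point): Centre of the outer (top) face of the cap of the first wide tube.
- tube_b_mid (a point): The other wide tube to be loaded, identical, in another place of the rack. Point on its axis, half-way along; x points from the tail to the cap.
- tube_b_cap (a point): Centre of the outer (top) face of the cap of the second wide tube.
- tube_q_mid (a point): Identical tube already waiting at the low end of the chute, lying across it against the rubber feed roller; it stays there. Point on its axis, half-way along; x points from the tail to the cap.
- tube_q_cap (a point): Centre of the outer (top) face of the cap of the waiting tube.
- narrow_mid (a point): Narrow tube of the same form, 118 long, body 17 diameter, cap 22 diameter, in the remaining place of the rack; it stays there. On its axis, half-way along; x points to its cap.
- rack: Fixed steel slant rack, three places 66 apart along its y. Each tube lies in two V saddles (4 thick) sloping 30 degrees up towards the rack's +x, tail tip on the foot plate. Saddles hold a wide tube 33 below and 29 above its mid-point along the axis; between them it is free to be gripped across. Saddle bottoms are 20 under a wide tube's axis. Origin: centre, on the bench.
- chute: The labeller's fixed feed chute, sloping 13 degrees. Origin: plane of the rail tops, mid-channel, at the low end. Frame tilted with the slope: z square to the rails, -y uphill, x level across. Caps belong on the -x side. A wide tube lies in it along x, its axis 14.5 above the rails, and rolls down by itself; loaded tubes rest near y -46 and -78, fanned 4 and 8 degrees by their caps.
- load_spot (a point): In the plane of the rail tops, mid-channel, 185 uphill of the chute's origin, axes as chute: a good spot to lay a tube. Rails run under x -34 to -24 and +26 to +61; between them it is open below for fingers. Beyond the cap-side rail is a free pocket for the cap. Cross ties (12 wide, tops 7 under the rail tops) only at y -50 and -262.
- high_end (a point): Middle of the inside of the chute's end plate, 272 uphill of the origin, in the plane of the rail tops; the plate is 28 high. Side guides stand at x -61.5 and +61.5 (8 more in all than a tube's length), 16 high, with flared lips up to 31 high. At the low end a hood overhangs from about y -10, some 70 above the rails. Axes as chute.
- flask_top (a point): Stoppered conical glass flask, 140 high, 80 wide at its foot, standing on the bench; a bystander. Point at the middle of its top.
- jar_top (a point): Amber glass jar with a white lid, 68 wide, about 85 high, standing on the bench; a bystander. Point at the middle of its lid.
Not all that is in view belongs to the job. What is shaped like the part that bears tube_q_mid but turquoise is not meant. What is shaped like the part that bears tube_a_mid but pink is not meant.

How it is judged:
By the outcome, as a careful person would: the job done as asked, in the order asked, and still so for the second after the job is handed in, with the robot touching nothing.
It also fails if it takes over 50 s, if anything falls off the work surface, if the arm or the gripper's body presses on something with over 40 N, if the wrist force passes 120 N, or if a joint passes its speed limit or range.

## Working session

There is one attempt and no reset: what is moved stays moved. The work goes in short steps, Python scripts to look and compute and a tool call to move; the robot and the scene stay as the last step left them, time stands still between calls to the robot, and variables do not carry over. Pictures are saved under pics/ and viewed, and the job is handed in when it is done.

Besides the shell and the picture viewer there is one more tool, called after "Emit:" as name(argument=value, ...), one argument or row to a line, values as JSON. drive_tool: Moves the arm, as the interface text tells. Its arguments: {"type":"object","properties":{"increments":{"type":"string"},"squeeze":{"type":"number"}},"required":["increments"]}

```bash
ls; mkdir -p pics; python3 - <<'E'
from bench import ctrl,get_image,workorder
import cv2,numpy as np
print(ctrl.get_state(), ctrl.tcp_to_grasp)
for n in ["scene","side","wrist"]:
    d=get_image(n); cv2.imwrite(f"pics/{n}0.png",d["img"][:,:,::-1]); print(n,d["mtx"].tolist(),d["k1"],np.round(d["camera_from_world"],4).tolist())
    np.savez(f"{n}0.npz",**d)
E
```

```text
pics
{'time': 0.0, 'joint_positions': array([-1.12489497,  0.32183283, -0.0700831 ,  1.45168495,  0.02264205,
        1.37077074, -0.05691233]), 'qd': array([-0.00203051, -0.00038722, -0.00151872, -0.00090429,  0.0026279 ,
        0.00132492,  0.00126946]), 'joint_torque': array([ 1.09165820e-03, -4.91306126e+01, -4.03330754e-01, -3.12517869e+01,
       -6.40367414e-02,  4.38136433e-02,  1.66299019e-04]), 'position': array([0.27184022, 0.58975986, 0.19215018]), 'tool_rot': array([-1.38423709, -0.8844393 ,  0.88694995]), 'ft_force': array([-0.12822896,  0.86161883,  0.36622778]), 'torque': array([-0.01780065,  0.03571238, -0.01246202]), 'grip_width': 1.0001451614221681} -0.0187
scene [[616.0805783284052, 0.0, 317.02270869252396], [0.0, 616.0805783284052, 240.28236560657294], [0.0, 0.0, 1.0]] -0.20810770928903038 [[0.6418, 0.7668, -0.0088, -0.2789], [-0.5578, 0.4746, 0.6809, 0.3176], [0.5263, -0.432, 0.7324, -1.7994], [0.0, 0.0, 0.0, 1.0]]
side [[586.7734963891004, 0.0, 323.63813903422374], [0.0, 586.7734963891004, 241.45230491191973], [0.0, 0.0, 1.0]] 0.001709774293175467 [[-0.9638, -0.2664, 0.0145, 0.5305], [0.2188, -0.7582, 0.6142, -0.2985], [-0.1526, 0.5951, 0.789, -1.496], [0.0, 0.0, 0.0, 1.0]]
wrist [[392.08883458201865, 0.0, 325.6489689697395], [0.0, 392.08883458201865, 236.6424737913736], [0.0, 0.0, 1.0]] -0.04863655778754436 [[0.4192, 0.9079, -0.0022, -0.6503], [-0.8738, 0.4028, -0.2725, 0.0326], [-0.2465, 0.1162, 0.9622, -0.3914], [0.0, 0.0, 0.0, 1.0]]
```

View pics/scene0.png

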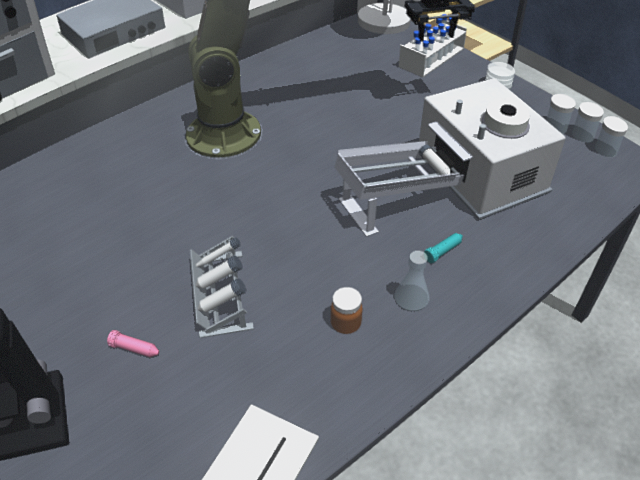

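View pics/side0.png

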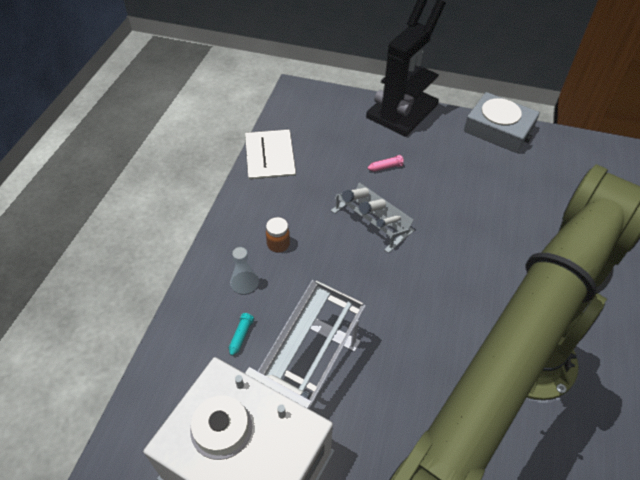

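View pics/wrist0.png

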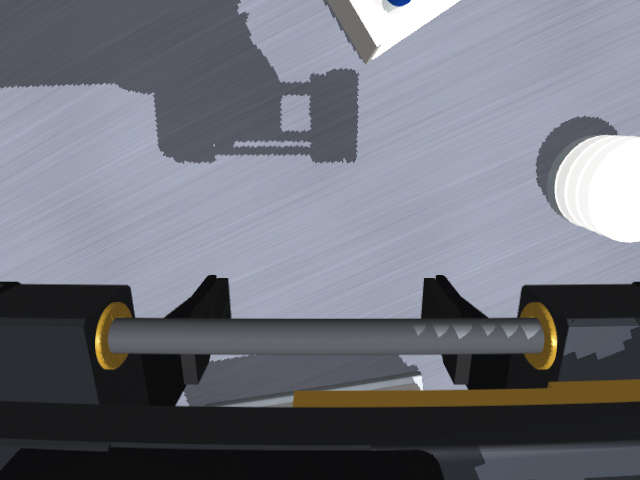

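```bash
python3 - <<'E'
import cv2,numpy as np
from scipy.spatial.transform import Rotation as R
print(R.from_rotvec([-1.38423709, -0.8844393 ,  0.88694995]).as_matrix().round(3))
s=np.load("scene0.npz")["img"][:,:,::-1]; d=np.load("side0.npz")["img"][:,:,::-1]
def crop(im,x,y,w,h,k,n): cv2.imwrite(n,cv2.resize(im[y:y+h,x:x+w],None,fx=k,fy=k,interpolation=cv2.INTER_CUBIC))
crop(s,180,225,90,120,6.6667-1.6667,"pics/s_rack.png")
crop(s,325,110,160,130,5,"pics/s_chute.png") if 0 else crop(s,325,115,155,120,5,"pics/s_chute.png")
crop(d,320,170,110,90,7-0,"pics/d_rack.png"); crop(d,240,270,150,140,4,"pics/d_chute.png")
E
```

```text
[[ 0.418 -0.001 -0.908]
 [ 0.908 -0.002  0.418]
 [-0.002 -1.    -0.   ]]
```

View pics/s_rack.png

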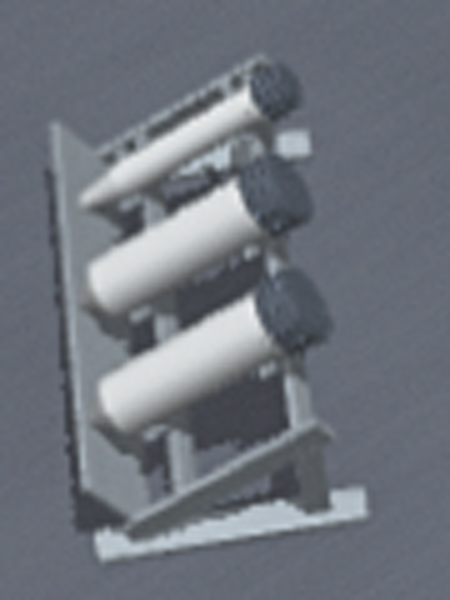

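View pics/s_chute.png

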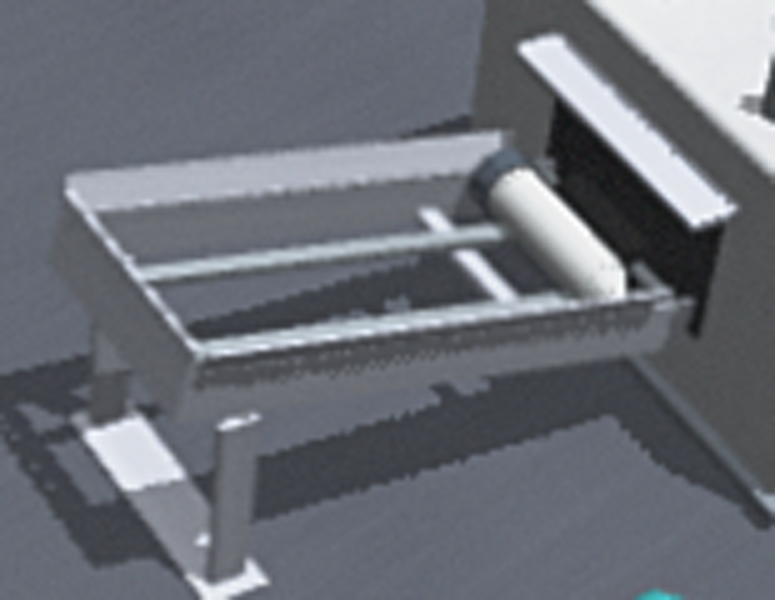

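View pics/d_rack.png

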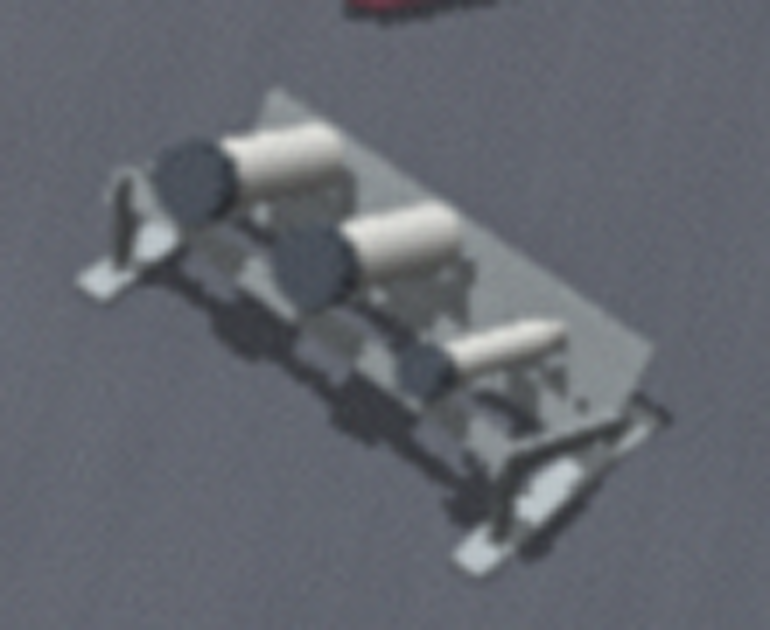

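View pics/d_chute.png

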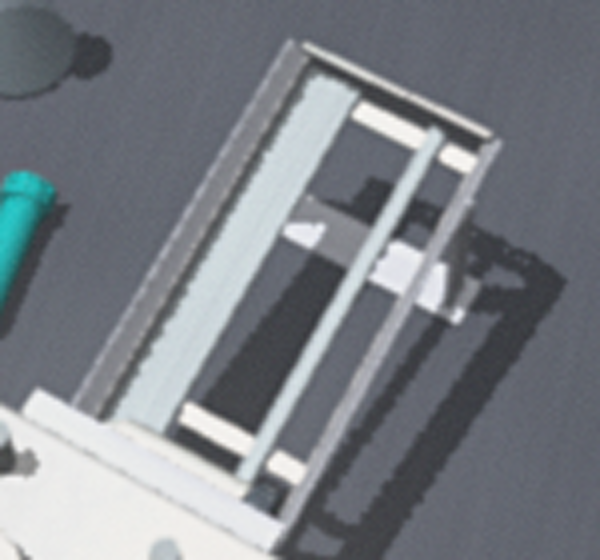

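```bash
cat > h.py <<'E'
import cv2,numpy as np
from scipy.spatial.transform import Rotation as R
def ray(d,uv):
    K=d["mtx"];k1=float(d["k1"]);M=d["camera_from_world"]
    p=cv2.undistortPoints(np.array([[uv]],float),K,np.array([k1,0,0,0]))[0,0]
    v=M[:3,:3].T@np.array([p[0],-p[1],-1.]); return -M[:3,:3].T@M[:3,3], v/np.linalg.norm(v)
def tri(a,ua,b,ub):
    A=np.zeros((3,3));c=np.zeros(3);rs=[ray(a,ua),ray(b,ub)]
    for o,v in rs:
        P=np.eye(3)-np.outer(v,v);A+=P;c+=P@o
    X=np.linalg.solve(A,c)
    return X,[round(1000*np.linalg.norm((np.eye(3)-np.outer(v,v))@(X-o)),1) for o,v in rs]
def plane(d,uv,z):
    o,v=ray(d,uv);return o+v*(z-o[2])/v[2]
def proj(d,X):
    K=d["mtx"];k1=float(d["k1"]);p=d["camera_from_world"]@np.append(X,1)
    s=np.array([p[0],-p[1]])/-p[2]; s=s*(1+k1*s@s); return s*K[0,0]+K[:2,2]
def load(n): return dict(np.load(n+".npz"))
def take(n,tag):
    from bench import get_image
    d=get_image(n); np.savez(n+tag+".npz",**d); cv2.imwrite(f"pics/{n}{tag}.png",d["img"][:,:,::-1]); return d
E
python3 - <<'E'
from h import *
s,d=load("scene0"),load("side0")
S=lambda x,y,o:(o[0]+(x+.5)/5-.5,o[1]+(y+.5)/5-.5)
sc=lambda x,y:S(x,y,(325,115)); sr=lambda x,y:S(x,y,(180,225))
D=lambda x,y,k,o:(o[0]+(x+.5)/k-.5,o[1]+(y+.5)/k-.5)
dc=lambda x,y:D(x,y,4,(240,270)); dr=lambda x,y:D(x,y,7,(320,170))
P={}
for n,a,b in [("plate far",sc(70,180),dc(498,138)),("plate near",sc(197,352),dc(300,43)),
 ("foot top A",sr(53,123),dr(652,347)),("foot top B",sr(80,492),dr(272,88)),
 ("capA side(near wide)",sr(294,312),dr(195,180)),("cap mid wide",sr(278,198),dr(316,263)),("cap narrow",sr(276,91),dr(428,370)),
 ("strip out B",sr(366,500),dr(95,285)),]:
    X,e=tri(s,a,d,b); print(n,X.round(4),e); P[n]=X
for a in [(366,500),(104,548)]: print(plane(s,sr(*a),0.003))
for a in [(78,282),(480,572),(668,410)]: print(plane(d,dr(*a),0.003))
print(np.linalg.norm(P["plate far"]-P["plate near"]),np.linalg.norm(P["foot top A"]-P["foot top B"]))
E
```

```text
plate far [0.4376 0.0643 0.1655] [np.float64(2.4), np.float64(2.4)]
plate near [0.5682 0.0286 0.1634] [np.float64(0.4), np.float64(0.4)]
foot top A [ 0.374  -0.3358  0.0439] [np.float64(0.8), np.float64(0.8)]
foot top B [ 0.5608 -0.4388  0.0425] [np.float64(0.2), np.float64(0.2)]
capA side(near wide) [ 0.5728 -0.3316  0.0905] [np.float64(1.4), np.float64(1.4)]
cap mid wide [ 0.5148 -0.3006  0.0899] [np.float64(2.3), np.float64(2.3)]
cap narrow [ 0.4586 -0.2624  0.0848] [np.float64(1.6), np.float64(1.6)]
strip out B [ 0.6156 -0.3358  0.0049] [np.float64(2.4), np.float64(2.4)]
[ 0.61675528 -0.33406977  0.003     ]
[ 0.56457479 -0.43657039  0.003     ]
[ 0.62173392 -0.33896591  0.003     ]
[ 0.42116735 -0.23221776  0.003     ]
[ 0.36140192 -0.3393286   0.003     ]
0.1354600745010523 0.2133538108199251
```

```bash
cat >> h.py <<'E'
def pose():
    from bench import ctrl
    st=ctrl.get_state(); Rm=R.from_rotvec(st["tool_rot"]).as_matrix(); return np.array(st["position"]),Rm,st
def go(target,yaw=None,nmax=45):
    """target TCP world pos; yaw = world angle deg of tool x"""
    p,Rm,st=pose(); dl=(Rm.T@(np.array(target)-p))*1000
    cur=np.degrees(np.arctan2(Rm[1,0],Rm[0,0])); 
    print("t",round(st["time"],2),"tcp",p.round(4),"yaw",round(cur,2),"f",np.round(st["ft_force"],1),"g",round(st["grip_width"],3))
    n=int(np.ceil(np.abs(dl).max()/nmax)); print("shift mm",dl.round(1),"rows",n,"each",(dl/n).round(1))
    if yaw is not None:
        dy=-(yaw-cur); print("then turn",round(dy,2))
E
python3 - <<'E'
from h import *
p,Rm,st=pose(); w=load("wrist0"); M=w["camera_from_world"]; c=-M[:3,:3].T@M[:3,3]
print("cam in tool",Rm.T@(c-p), "look dir in tool",Rm.T@(-M[2,:3]), "up",Rm.T@M[1,:3])
E
```

```text
cam in tool [ 0.0013362  -0.19159724  0.0748009 ] look dir in tool [-0.00096485  0.9621868  -0.27238874] up [5.84448518e-04 2.72389359e-01 9.62186934e-01]
```

Emit:
drive_tool(
  increments="0 -45 0 0 0; 0 -45 0 0 0; 0 -45 0 0 0; 0 -45 0 0 0; -30 0 -37 0 0; -30 0 -37 0 0; -30 0 -37 0 0; -30 0 -37 0 0; -30 0 -37 0 0; -30 0 -37 0 0; -30 0 -37 0 0; -30 0 -37 0 0; -30 0 -37 0 0; -30 0 -37 0 0; -30 0 -37 0 0",
)

```text
time: 2.02
position: [0.504, 0.1188, 0.3731]
tool_rot: [-1.383, -0.886, 0.886]
ft_force: [0.1, -0.3, -0.8]
grip_width: 0.999
```

```bash
python3 - <<'E'
from h import *
take("wrist","1")
E
```

```text
(no output)
```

View pics/wrist1.png

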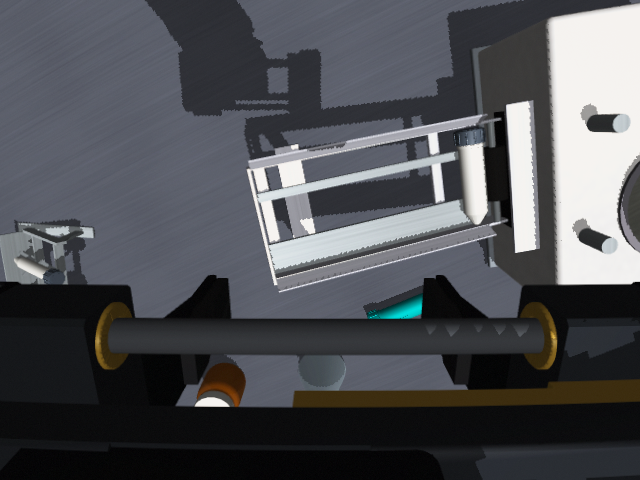

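```bash
python3 - <<'E'
from h import *
w=load("wrist1")["img"][:,:,::-1]
cv2.imwrite("pics/w1c.png",cv2.resize(w[105:300,235:505],None,fx=2.95,fy=2.95,interpolation=cv2.INTER_CUBIC))
E
```

```text
(no output)
```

View pics/w1c.png

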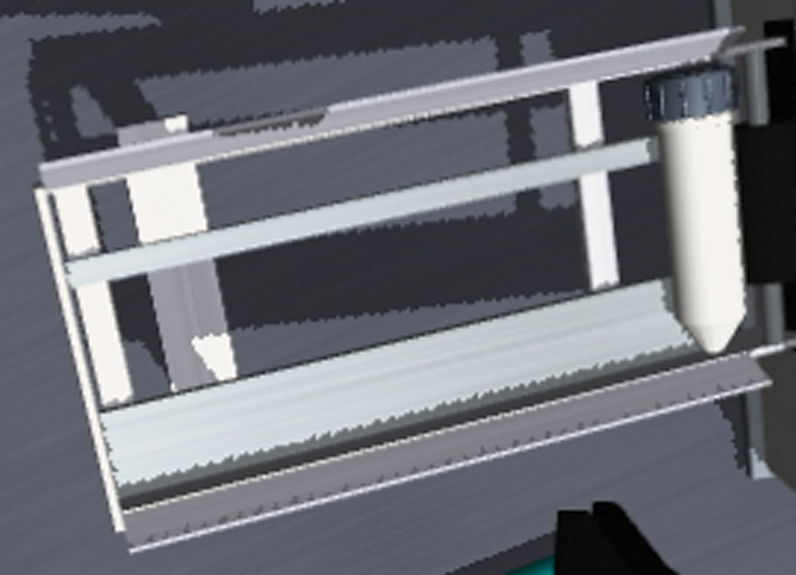

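```bash
python3 - <<'E'
from h import *
d=load("side0")["img"][:,:,::-1]
cv2.imwrite("pics/d_ch2.png",cv2.resize(d[275:325,305:375],None,fx=10,fy=10,interpolation=cv2.INTER_CUBIC))
cv2.imwrite("pics/d_ch3.png",cv2.resize(d[360:410,255:325],None,fx=10,fy=10,interpolation=cv2.INTER_CUBIC))
E
```

```text
(no output)
```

View pics/d_ch2.png

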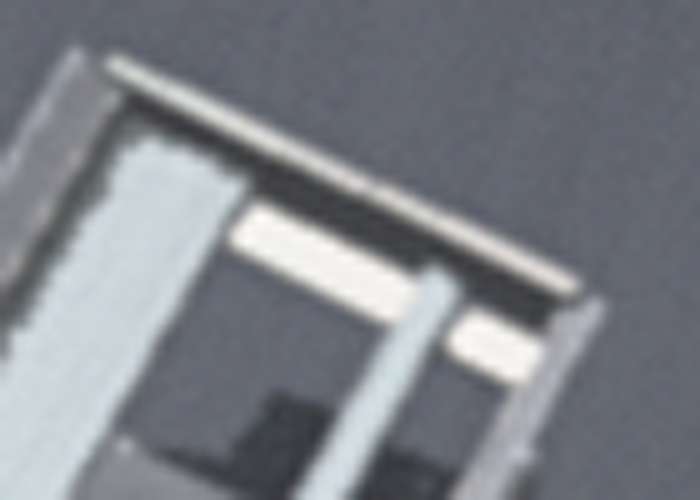

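View pics/d_ch3.png

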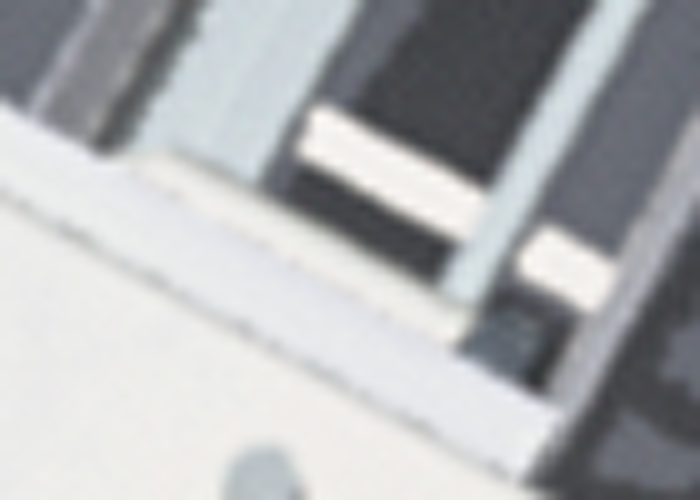

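```bash
cat > chute.py <<'E'
from h import *
from scipy.optimize import least_squares
w,d,s=load("wrist1"),load("side0"),load("scene0")
f=lambda k,o:(lambda x,y:(o[0]+(x+.5)/k-.5,o[1]+(y+.5)/k-.5))
W=f(2.95,(235,105));D2=f(10,(305,275));D3=f(10,(255,360));SC=f(5,(325,115))
N=None # (cam, chute coords mm with None free, pixel)
obs=[(w,(-34,-272,0),W(66,263)),(w,(-24,-272,0),W(75,286)),(w,(26,-272,0),W(101,411)),
(w,(-34,N,0),W(640,138)),(w,(-24,N,0),W(650,162)),(w,(26,N,0),W(660,283)),
(w,(N,-56,-7),W(583,175)),(w,(N,-44,-7),W(610,175)),(w,(N,-56,-7),W(594,285)),(w,(N,-44,-7),W(618,282)),
(w,(N,-256,-7),W(130,398)),(w,(N,-256,-7),W(95,215)),
(d,(-34,-272,0),D2(463,275)),(d,(-24,-272,0),D2(425,258)),(d,(26,-272,0),D2(248,182)),
(d,(-34,N,0),D2(360,480)),(d,(-24,N,0),D2(305,480)),(d,(26,N,0),D2(90,455)),
(d,(-34,N,0),D3(560,145)),(d,(-24,N,0),D3(490,185)),(d,(26,N,0),D3(330,70)),
(d,(N,-56,-7),D3(318,103)),(d,(N,-56,-7),D3(485,190)),(d,(N,-44,-7),D3(305,152)),(d,(N,-44,-7),D3(455,240)),
(d,(N,-256,-7),D2(235,242)),(d,(N,-256,-7),D2(385,322)),(d,(N,-256,-7),D2(520,385)),
]
free=[i for i,o in enumerate(obs) if N in o[1]]
def chT(p):
    y=p[3];t=np.radians(13)
    ex=np.array([np.cos(y),np.sin(y),0]);dn=np.array([-np.sin(y),np.cos(y),0])
    ey=dn*np.cos(t)-np.array([0,0,np.sin(t)]);ez=np.cross(ex,ey)
    return np.array([ex,ey,ez]).T,np.array(p[:3])
def res(q,cams=None):
    Rm,t=chT(q[:4]);r=[];k=4
    off={id(w):q[-4:-2],id(d):q[-2:]}
    for c,P,uv in obs:
        P=list(P)
        if N in P: P[P.index(N)]=q[k]*1000;k+=1
        r+=list(proj(c,Rm@(np.array(P)/1000)+t)-uv+off[id(c)])
    return np.array(r+list(q[-4:]*1.0))
def fit():
    q0=[.58,.30,.08,-.267]
    for i in free: q0.append(-.1 if obs[i][1][1] is N else 0.)
    q0+=[0,0,0,0]
    return least_squares(res,q0,loss="soft_l1",x_scale=[.01]*4+[.1]*len(free)+[1]*4)
if __name__=="__main__":
    r=fit();q=r.x;print("pose",q[:4],"deg",np.degrees(q[3]),"cam offs px",q[-4:].round(2))
    rr=res(q)[:-4].reshape(-1,2)
    for o,e in zip(obs,rr):print("w" if o[0] is w else "d",o[1],e.round(1))
    Rm,t=chT(q[:4])
    for n,P in [("load",(0,-185,0)),("high",(0,-272,0))]: print(n,(Rm@(np.array(P)/1000)+t).round(4))
    np.save("chute.npy",q[:4])
E
python3 chute.py
```

```text
pose [ 0.56863072  0.29928843  0.07349861 -0.25168005] deg -14.420204703849224 cam offs px [ 0.36 -0.09  0.39 -1.11]
w (-34, -272, 0) [-0.5 -0.4]
w (-24, -272, 0) [-1.6  0.6]
w (26, -272, 0) [-0.6  0.4]
w (-34, None, 0) [0.1 0.6]
w (-24, None, 0) [0.  0.1]
w (26, None, 0) [-0.2 -1.2]
w (None, -56, -7) [-0.2  0. ]
w (None, -44, -7) [-0.4  0. ]
w (None, -56, -7) [ 0.2 -0. ]
w (None, -44, -7) [ 0.7 -0.1]
w (None, -256, -7) [ 2.4 -0.2]
w (None, -256, -7) [ 0.6 -0.1]
d (-34, -272, 0) [0.3 0.5]
d (-24, -272, 0) [0.5 0.4]
d (26, -272, 0) [ 0.4 -0.7]
d (-34, None, 0) [-0.5 -0.3]
d (-24, None, 0) [0.1 0.1]
d (26, None, 0) [-0.1 -0.1]
d (-34, None, 0) [0.2 0.1]
d (-24, None, 0) [0.1 0.1]
d (26, None, 0) [-1.  -0.5]
d (None, -56, -7) [-0.1  0.1]
d (None, -56, -7) [-0.2  0.5]
d (None, -44, -7) [-0.2  0.4]
d (None, -44, -7) [ 0. -0.]
d (None, -256, -7) [-0.1  0.3]
d (None, -256, -7) [ 0.1 -0.2]
d (None, -256, -7) [-0.1  0.1]
load [0.5237 0.1247 0.1151]
high [0.5026 0.0426 0.1347]
```

Emit:
drive_tool(
  increments="-42 6 -17.5 0 0; -42 6 -17.5 0 0; -42 6 -17.5 0 0; -42 6 -17.5 0 0; -42 6 -17.5 0 0; -42 6 -17.5 0 0; -42 6 -17.5 0 0; -42 6 -17.5 0 0; -42 6 -17.5 0 0; -42 6 -17.5 0 0; -42 6 -17.5 0 0; -42 6 -17.5 0 0; 0 0 0 10.5 0; 0 0 0 10.5 0; 0 0 0 10.5 0; 0 0 0 10.5 0; 0 0 0 10.5 0; 0 0 0 10.5 0; 0 0 0 10.5 0; 0 0 0 10.5 0",
)

```text
time: 4.58
position: [0.4835, -0.4249, 0.3008]
tool_rot: [-1.554, 0.262, -0.261]
ft_force: [0.1, 0.5, 0.5]
grip_width: 1.003
```

Emit:
drive_tool(
  increments="0 0 0 10.3 0; 0 0 0 0 100",
)

```text
time: 4.82
position: [0.4836, -0.425, 0.3008]
tool_rot: [-1.534, 0.396, -0.395]
ft_force: [0.7, -0.1, 0.7]
grip_width: 0.949
```

```bash
python3 - <<'E'
from h import *
d=take("wrist","2"); go((.485,-.425,.30),-28.9)
E
```

```text
t 4.88 tcp [ 0.4836 -0.425   0.3009] yaw -28.83 f [-0.3  0.3 -0.1] g 0.916
shift mm [1.3 0.9 0.7] rows 1 each [1.3 0.9 0.7]
then turn 0.07
```

View pics/wrist2.png

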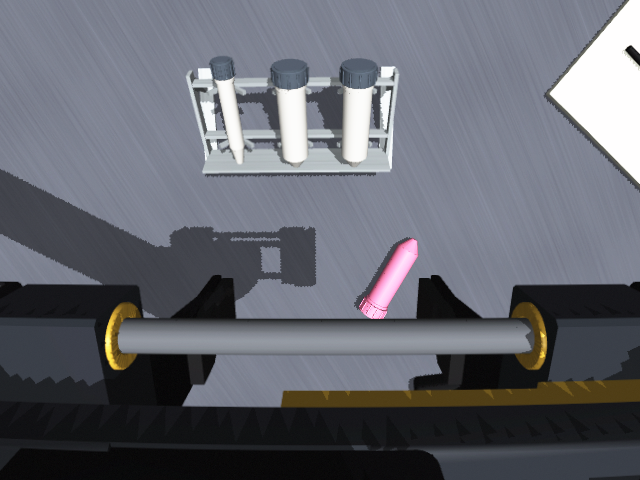

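```bash
python3 - <<'E'
from h import *
w=load("wrist2")["img"][:,:,::-1]
cv2.imwrite("pics/w2c.png",cv2.resize(w[50:180,262:392],None,fx=4.6,fy=4.6,interpolation=cv2.INTER_CUBIC))
E
```

```text
(no output)
```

View pics/w2c.png

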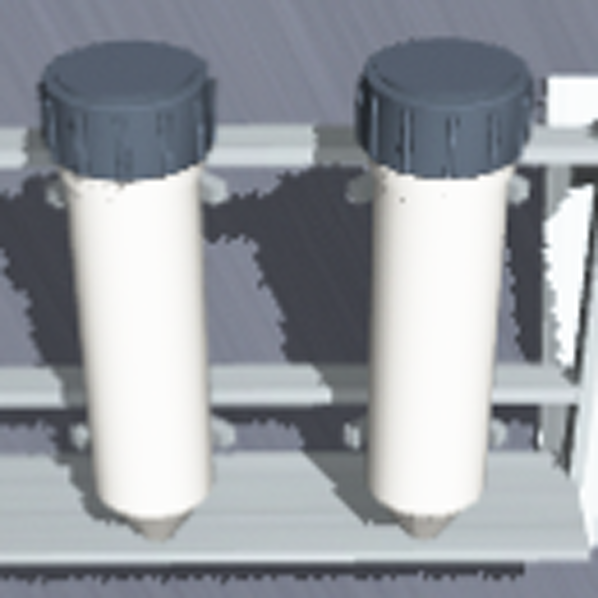

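```bash
cat > rack.py <<'E'
from h import *
from scipy.optimize import least_squares
w,d,s=load("wrist2"),load("side0"),load("scene0")
f=lambda k,o:(lambda x,y:(o[0]+(x+.5)/k-.5,o[1]+(y+.5)/k-.5))
W=f(4.6,(262,50));D=f(7,(320,170));S=f(5,(180,225))
# (cam, tube(0=mid place,1=outer), s along axis mm, pixel, weight)
obs=[(w,0,57.5,W(130,72),1),(w,1,57.5,W(447,71),1),(w,0,-57.5,W(152,540),1),(w,1,-57.5,W(420,540),1),
(d,0,57.5,D(312,265),.7),(d,1,57.5,D(190,183),.7),(s,0,-57.5,S(84,303),.7),(s,1,-57.5,S(97,425),.7)]
def ax(y): 
    c=np.cos(np.pi/6);return np.array([c*np.cos(y),c*np.sin(y),.5])
def mids(q):
    y=q[3];ry=np.array([-np.sin(y),np.cos(y),0]);return [q[:3],q[:3]-.066*ry]
def res(q):
    m=mids(q);r=[]
    for c,i,sx,uv,wt in obs:r+=list(wt*(proj(c,m[i]+ax(q[3])*sx/1000)-uv))
    return np.array(r)
r=least_squares(res,[.49,-.34,.065,1.066],x_scale=[.01]*4,loss="soft_l1");q=r.x
print(np.degrees(q[3]),[m.round(4) for m in mids(q)]);print(res(q).reshape(-1,2).round(1))
print("grasp tcp z", q[2]-.0187)
E
python3 rack.py
```

```text
60.86502951519628 [array([ 0.4923, -0.3367,  0.067 ]), array([ 0.55  , -0.3688,  0.067 ])]
[[-0.7  0.5]
 [ 0.3  0.9]
 [ 0.8 -1.2]
 [ 0.  -1. ]
 [-0.8  0.4]
 [-0.4  0. ]
 [-0.5 -0.7]
 [-1.  -1.4]]
grasp tcp z 0.04825711357274442
```

```bash
python3 - <<'E'
from h import *
go((.55,-.3688,.15),-29.13)
E
```

```text
t 4.88 tcp [ 0.4836 -0.425   0.3009] yaw -28.83 f [-0.3  0.3 -0.1] g 0.916
shift mm [ 31.2 150.9  81.3] rows 4 each [ 7.8 37.7 20.3]
then turn 0.3
```

Emit:
drive_tool(
  increments="7.8 37.7 20.3 0.3 108; 7.8 37.7 20.3 0 108; 7.8 37.7 20.3 0 108; 7.8 37.7 20.3 0 108; 0 0 0 0 108; 0 0 0 0 108",
)

```text
time: 5.62
position: [0.5498, -0.3713, 0.1521]
tool_rot: [-1.535, 0.4, -0.402]
ft_force: [-0.2, 0.1, -0.2]
grip_width: 0.576
```

```bash
python3 - <<'E'
from h import *
go((.55,-.3688,.05),-29.13); take("wrist","3")
E
```

```text
t 5.62 tcp [ 0.5498 -0.3713  0.1521] yaw -29.33 f [-0.2  0.1 -0.2] g 0.576
shift mm [ -1.2 102.1   2.4] rows 3 each [-0.4 34.   0.8]
then turn -0.2
```

View pics/wrist3.png

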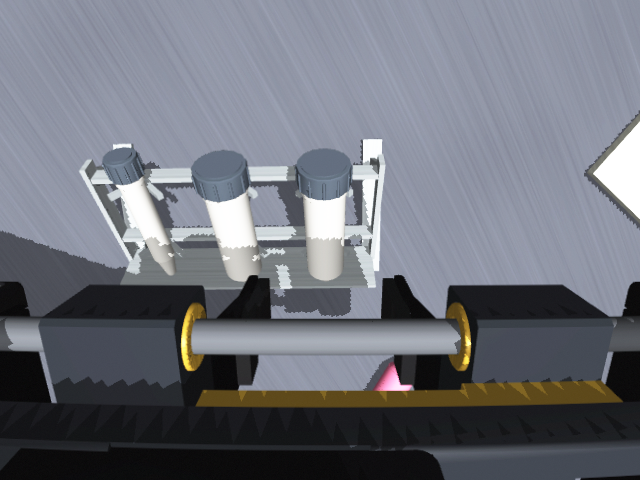

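```bash
python3 - <<'E'
from h import *
w=load("wrist3");w2=load("wrist2")["img"][:,:,::-1]
cv2.imwrite("pics/w3c.png",cv2.resize(w["img"][120:300,270:400,::-1],None,fx=3.3,fy=3.3,interpolation=cv2.INTER_CUBIC))
cv2.imwrite("pics/w2d.png",cv2.resize(w2[55:180,330:410],None,fx=4.7,fy=4.7,interpolation=cv2.INTER_CUBIC))
E
```

```text
(no output)
```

View pics/w3c.png

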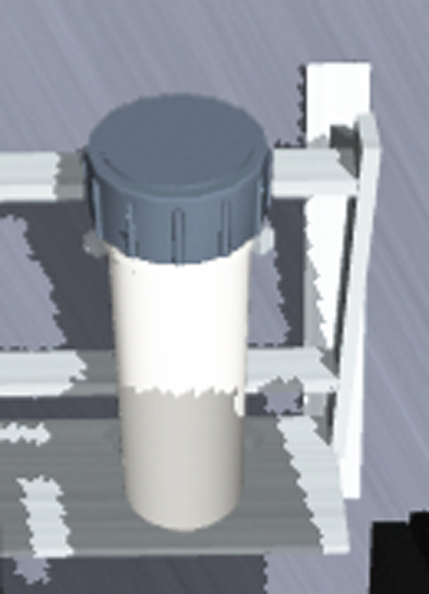

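View pics/w2d.png

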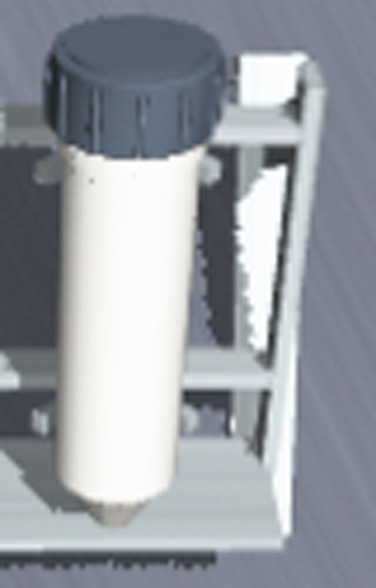

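Emit:
drive_tool(
  increments="-1 20 2.4 -0.2 144; 0 27 0 0 144; 0 27 0 0 144; 0 28 0 0 144; 0 0 0 0 144; 0 0 0 0 144",
)

```text
time: 6.42
position: [0.5508, -0.3679, 0.0495]
tool_rot: [-1.534, 0.398, -0.4]
ft_force: [0.5, -0.1, 0.7]
grip_width: 0.435
```

```bash
python3 - <<'E'
from h import *
go((.55,-.3688,.05),-29.13)
E
```

```text
t 6.42 tcp [ 0.5508 -0.3679  0.0495] yaw -29.16 f [ 0.5 -0.1  0.7] g 0.435
shift mm [-0.3 -0.5 -1.2] rows 1 each [-0.3 -0.5 -1.2]
then turn -0.03
```

Emit:
drive_tool(
  increments="0 0 -1 0 255; 0 0 0 0 255; 0 0 0 0 255; 0 0 0 0 255; 0 0 0 0 255",
  squeeze=20,
)

```text
time: 7.05
position: [0.5506, -0.3684, 0.0491]
tool_rot: [-1.534, 0.398, -0.4]
ft_force: [0.2, -0.3, 4.0]
grip_width: 0.254
```

Emit:
drive_tool(
  increments="0 0 0 0 255",
)

```text
time: 7.18
position: [0.5505, -0.3684, 0.0491]
tool_rot: [-1.534, 0.398, -0.4]
ft_force: [-0.2, -0.3, 4.6]
grip_width: 0.257
```

```bash
python3 - <<'E'
from h import *
go((.55,-.3688,.05)); d=take("wrist","4");s=take("scene","4");a=take("side","4")
cv2.imwrite("pics/ws4.png",np.hstack([cv2.resize(s["img"][200:350,150:300,::-1],(400,400)),cv2.resize(a["img"][150:270,310:430,::-1],(400,400))]))
E
```

```text
t 7.17 tcp [ 0.5505 -0.3684  0.0491] yaw -29.14 f [-0.2 -0.3  4.6] g 0.257
shift mm [-0.3 -0.9 -0.6] rows 1 each [-0.3 -0.9 -0.6]
```

View pics/wrist4.png

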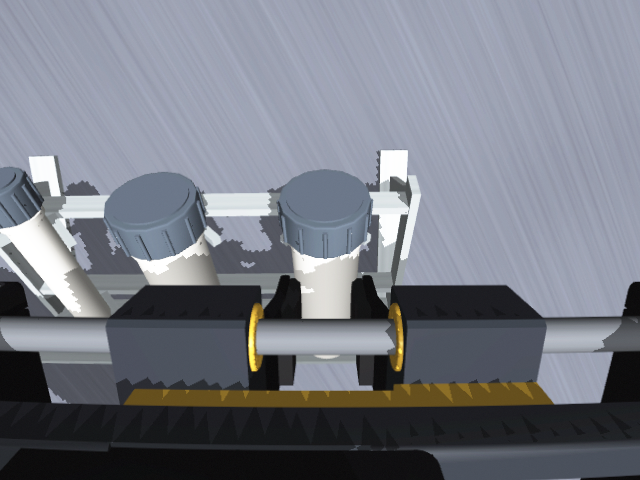

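View pics/ws4.png

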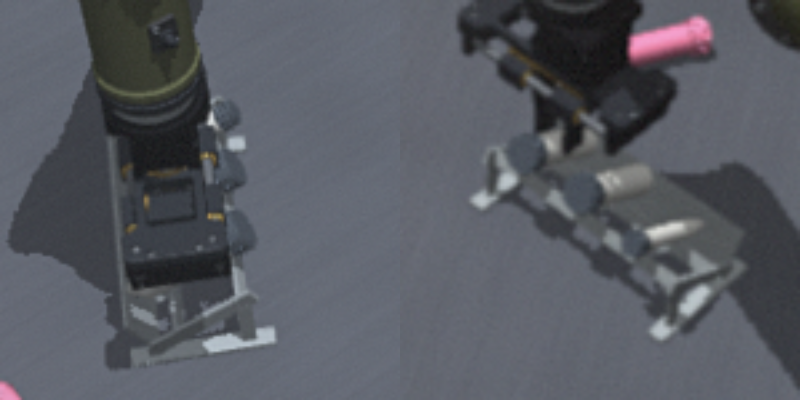

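Emit:
drive_tool(
  increments="0 -5 0 0 255; 0 -10 0 0 255; 0 -15 0 0 255; 0 -15 0 0 255; 0 -15 0 0 255; 0 0 0 0 255",
)

```text
time: 8.07
position: [0.5509, -0.3688, 0.1103]
tool_rot: [-1.534, 0.396, -0.401]
ft_force: [0.2, -0.2, -1.2]
grip_width: 0.257
```

```bash
python3 - <<'E'
from h import *
go((.55,-.3688,.05)); d=take("wrist","5");s=take("scene","5");a=take("side","5")
cv2.imwrite("pics/ws5.png",np.hstack([cv2.resize(s["img"][200:350,150:300,::-1],(400,400)),cv2.resize(a["img"][150:270,310:430,::-1],(400,400))]))
E
```

```text
t 8.07 tcp [ 0.5509 -0.3688  0.1103] yaw -29.14 f [ 0.2 -0.2 -1.2] g 0.257
shift mm [-1.  60.3 -0.5] rows 2 each [-0.5 30.2 -0.2]
```

View pics/wrist5.png

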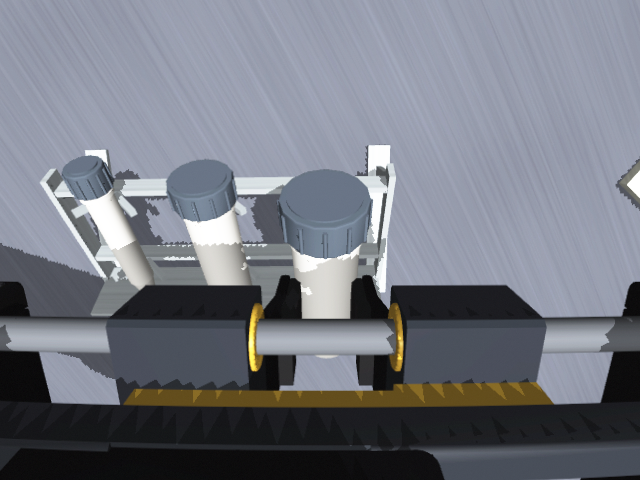

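View pics/ws5.png

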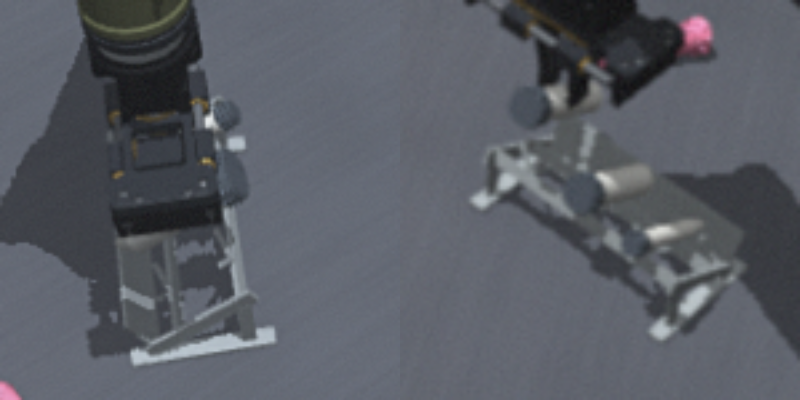

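```bash
python3 - <<'E'
from h import *
p,Rm,st=pose(); w=load("wrist5")
for th in (26,28,30,32):
  a=np.array([0,-np.sin(np.radians(th)),np.cos(np.radians(th))])
  for off in (-.0006,):
    m=np.array([0,-.018,off]); print(th,"face",proj(w,p+Rm@(m+.0575*a)).round(1),"junction",proj(w,p+Rm@(m+.0415*a)).round(1))
    n=np.array([0,np.cos(np.radians(th)),np.sin(np.radians(th))])
    print("  face rim top",proj(w,p+Rm@(m+.0575*a-.0175*np.array([0,np.cos(np.radians(th)),-np.sin(np.radians(th))])*-1)).round(1), proj(w,p+Rm@(m+.0575*a-.0175*n)).round(1),"lower cap rim",proj(w,p+Rm@(m+.0415*a-.0175*n)).round(1))
E
```

```text
26 face [323.4 190.8] junction [323.5 222.6]
  face rim top [323.5 202.6] [323.4 219.4] lower cap rim [323.5 252. ]
28 face [323.4 193.9] junction [323.5 224.9]
  face rim top [323.5 206.9] [323.4 224.5] lower cap rim [323.5 255.8]
30 face [323.4 197.2] junction [323.5 227.3]
  face rim top [323.5 211.4] [323.4 229.7] lower cap rim [323.5 259.7]
32 face [323.4 200.7] junction [323.5 229.8]
  face rim top [323.5 216. ] [323.4 235.1] lower cap rim [323.5 263.7]
```

Emit:
drive_tool(
  increments="0 -35 0 0 255; 0 -35 0 -10.5 255; 0 -35 0 -10.5 255; 0 -35 0 -10.5 255; 0 0 0 -10.5 255; 0 0 0 -10.5 255; 0 0 0 -10.5 255; 0 0 0 -10.5 255; 0 0 0 -10.5 255; 0 0 0 -10.5 255; 0 0 0 -10.2 255",
)

```text
time: 9.6
position: [0.5498, -0.3677, 0.2475]
tool_rot: [-1.314, -1.025, 1.026]
ft_force: [-0.6, -0.6, -0.4]
grip_width: 0.252
```

```bash
cat > tgt.py <<'E'
from h import *
import sys
from chute import chT
Rc,t=chT(np.load("chute.npy"))
# args: hover mm above final, [y mm], mid offset in tool z (mm)
def target(hov,y=-185,oz=-.0006,oy=-.018,x=0):
    m=Rc@np.array([x/1000,y/1000,.0145])+t
    yaw=np.degrees(np.load("chute.npy")[3])+90
    r=np.radians(yaw);tz=np.array([-np.sin(r),np.cos(r),0])
    tcp=m-oz*tz+np.array([0,0,oy])+np.array([0,0,hov/1000])
    return tcp,yaw
if __name__=="__main__":
    tc,yaw=target(float(sys.argv[1]));print("target",tc.round(4),yaw.round(2));go(tc,yaw)
E
python3 tgt.py 80
```

```text
target [0.524  0.128  0.1912] 75.58
t 9.6 tcp [ 0.5498 -0.3677  0.2475] yaw 75.89 f [-0.6 -0.6 -0.4] g 0.252
shift mm [474.5  56.7 145.8] rows 11 each [43.1  5.2 13.3]
then turn 0.31
```

Emit:
drive_tool(
  increments="43 5 13.3 0.3 255; 43 5 13.3 0 255; 43 5 13.3 0 255; 43 5 13.3 0 255; 43 5 13.3 0 255; 43 5 13.3 0 255; 43 5 13.3 0 255; 43 5 13.3 0 255; 43 5 13.3 0 255; 43 5 13.3 0 255; 43 5 13.3 0 255; 0 0 0 0 255",
)

```text
time: 11.1
position: [0.527, 0.1314, 0.1919]
tool_rot: [-1.315, -1.021, 1.025]
ft_force: [-0.1, -0.4, -0.7]
grip_width: 0.253
```

```bash
python3 tgt.py 30; python3 - <<'E'
from h import *
take("wrist","6");a=take("side","6");s=take("scene","6")
cv2.imwrite("pics/ws6.png",np.hstack([cv2.resize(s["img"][90:240,320:470,::-1],(400,400)),cv2.resize(a["img"][260:400,240:380,::-1],(400,400))]))
E
```

```text
target [0.524  0.128  0.1412] 75.58
t 11.1 tcp [0.527  0.1314 0.1919] yaw 75.7 f [-0.1 -0.4 -0.7] g 0.253
shift mm [-4.  50.7  2. ] rows 2 each [-2.  25.3  1. ]
then turn 0.12
```

View pics/wrist6.png

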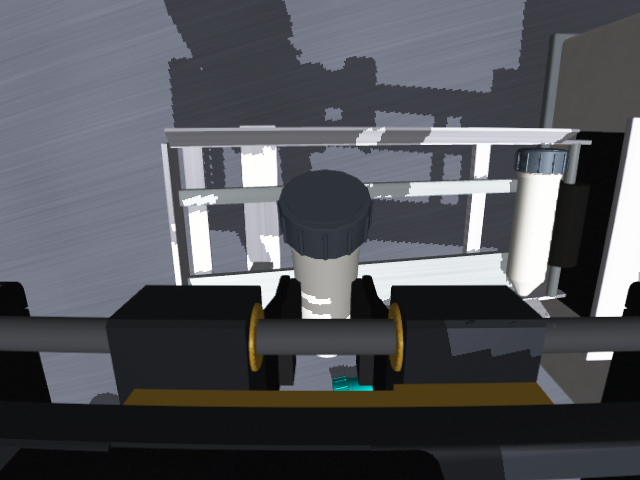

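View pics/ws6.png

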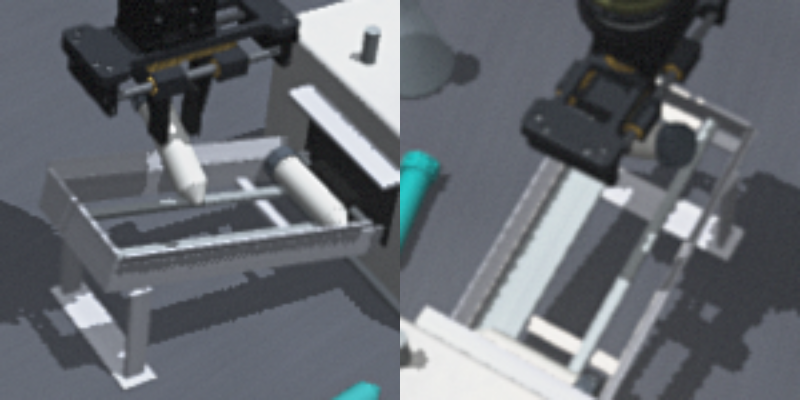

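```bash
python3 - <<'E'
from h import *
from tgt import Rc,t
w=load("wrist6")
for x in (-34,-24,26):
  print(x,[proj(w,Rc@np.array([x,y,0])/1000+t).round(1).tolist() for y in (-272,-100,-120)])
cv2.imwrite("pics/w6c.png",cv2.resize(w["img"][125:305,370:570,::-1],None,fx=4-.7,fy=3.3,interpolation=cv2.INTER_CUBIC))
E
```

```text
-34 [[180.7, 189.7], [426.6, 181.8], [401.4, 182.5]]
-24 [[182.1, 205.0], [425.7, 195.2], [400.7, 196.1]]
26 [[189.3, 276.9], [421.3, 259.0], [397.3, 260.9]]
```

View pics/w6c.png

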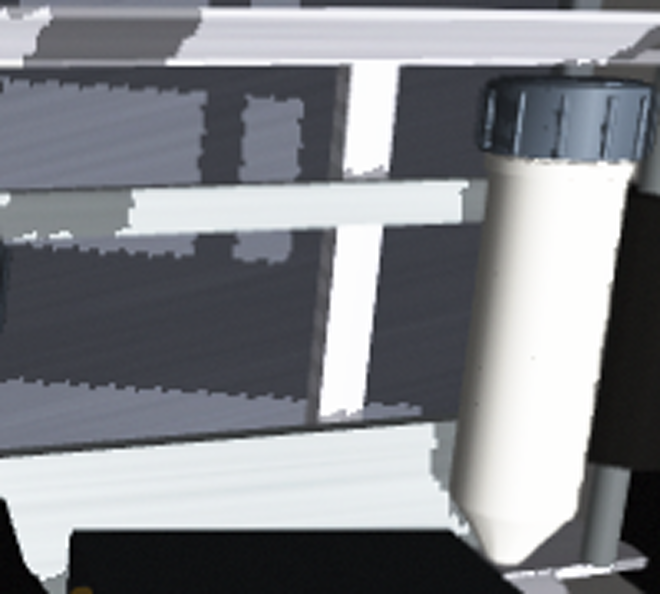

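Emit:
drive_tool(
  increments="-4 20 2 0.1 255; 0 20 0 0 255; 0 18 0 0 255; 0 0 0 0 255",
)

```text
time: 11.75
position: [0.5249, 0.1221, 0.1341]
tool_rot: [-1.321, -1.013, 1.017]
ft_force: [-0.2, 0.1, -1.2]
grip_width: 0.254
```

```bash
python3 tgt.py 0
```

```text
target [0.524  0.128  0.1112] 75.58
t 11.75 tcp [0.5249 0.1221 0.1341] yaw 75.07 f [-0.2  0.1 -1.2] g 0.254
shift mm [ 5.6 22.9  2.4] rows 1 each [ 5.6 22.9  2.4]
then turn -0.51
```

Emit:
drive_tool(
  increments="5 0 2 -0.5 255; 0 2 0 0 255; 0 2 0 0 255; 0 2 0 0 255; 0 2 0 0 255",
  squeeze=3,
)

```text
time: 12.38
position: [0.5252, 0.1286, 0.1274]
tool_rot: [-1.317, -1.023, 1.023]
ft_force: [-1.3, 0.3, -0.8]
grip_width: 0.279
```

```bash
python3 tgt.py 0;python3 - <<'E'
from h import *
take("wrist","7");s=take("scene","7")
w=load("wrist7")
cv2.imwrite("pics/ws7.png",np.hstack([cv2.resize(s["img"][90:240,320:470,::-1],(400,400)),cv2.resize(w["img"][130:370,200:440,::-1],(400,400))]))
E
```

```text
target [0.524  0.128  0.1112] 75.58
t 12.38 tcp [0.5252 0.1286 0.1274] yaw 75.66 f [-1.3  0.3 -0.8] g 0.279
shift mm [-0.9 16.2  1. ] rows 1 each [-0.9 16.2  1. ]
then turn 0.08
```

View pics/ws7.png

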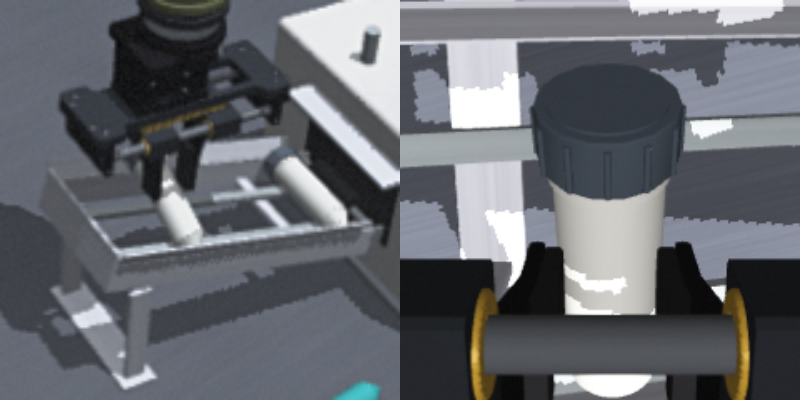

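Width grew with the lower squeeze (compliant pads), and contact has begun. Continue down.

Emit:
drive_tool(
  increments="0 2 0 0 255; 0 2 0.5 0 255; 0 2 0 0 255; 0 2 0.5 0 255; 0 2 0 0 255; 0 0 0 0 255",
)

```text
time: 13.22
position: [0.5241, 0.1288, 0.1173]
tool_rot: [-1.317, -1.023, 1.023]
ft_force: [-0.3, 0.1, -0.6]
grip_width: 0.282
```

```bash
python3 tgt.py 0;python3 - <<'E'
from h import *
take("wrist","8");s=take("scene","8")
w=load("wrist8")
cv2.imwrite("pics/ws8.png",np.hstack([cv2.resize(s["img"][90:240,320:470,::-1],(400,400)),cv2.resize(w["img"][130:370,200:440,::-1],(400,400))]))
E
```

```text
target [0.524  0.128  0.1112] 75.58
t 13.22 tcp [0.5241 0.1288 0.1173] yaw 75.66 f [-0.3  0.1 -0.6] g 0.282
shift mm [-0.8  6.  -0.1] rows 1 each [-0.8  6.  -0.1]
then turn 0.08
```

View pics/ws8.png

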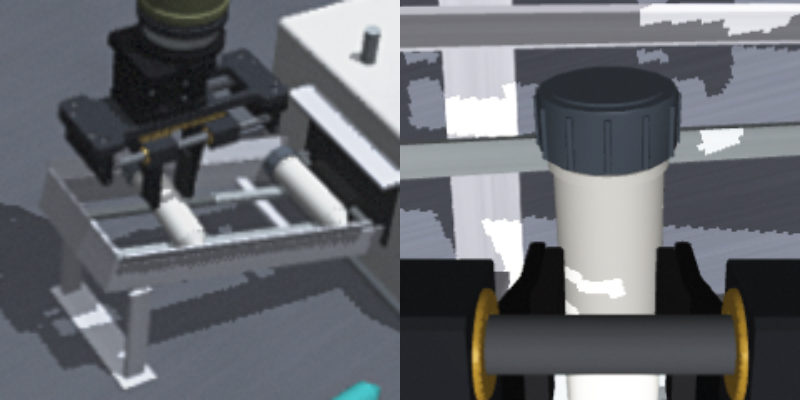

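Emit:
drive_tool(
  increments="0 2 0 0 255; 0 2 0 0 255; 0 2 0 0 255; 0 1 0 0 255; 0 0 0 0 255",
)

```text
time: 13.95
position: [0.5238, 0.129, 0.1103]
tool_rot: [-1.317, -1.022, 1.023]
ft_force: [-1.1, 0.4, 0.3]
grip_width: 0.27
```

```bash
python3 tgt.py 0;python3 - <<'E'
from h import *
take("wrist","9");s=take("scene","9")
w=load("wrist9")
cv2.imwrite("pics/ws9.png",np.hstack([cv2.resize(s["img"][90:240,320:470,::-1],(400,400)),cv2.resize(w["img"][130:370,200:440,::-1],(400,400))]))
p,Rm,st=pose()
for th in (0,4,8,12):
  c,sn=np.cos(np.radians(th)),np.sin(np.radians(th));a=np.array([0,-sn,c]);n=np.array([0,c,sn]);m=np.array([0,-.018,-.0006])
  print(th,"upper rim face row",proj(w,p+Rm@(m+.0575*a-.0175*n)).round(1),"junction upper",proj(w,p+Rm@(m+.0415*a-.0175*n)).round(1))
E
```

```text
target [0.524  0.128  0.1112] 75.58
t 13.95 tcp [0.5238 0.129  0.1103] yaw 75.67 f [-1.1  0.4  0.3] g 0.27
shift mm [-0.9 -1.  -0.4] rows 1 each [-0.9 -1.  -0.4]
then turn 0.09
0 upper rim face row [322.3 172.2] junction upper [322.4 211.7]
4 upper rim face row [322.2 176.9] junction upper [322.4 216.5]
8 upper rim face row [322.1 182.5] junction upper [322.3 221.8]
12 upper rim face row [322.1 189. ] junction upper [322.3 227.6]
```

View pics/ws9.png

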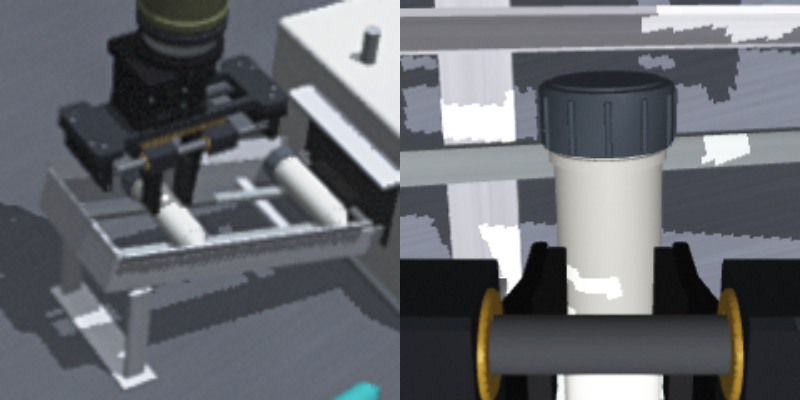

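Emit:
drive_tool(
  increments="0 2 0 0 255; 0 2 0 0 255; 0 2 0 0 255; 0 0 0 0 255",
)

```text
time: 14.55
position: [0.5255, 0.1302, 0.1065]
tool_rot: [-1.317, -1.027, 1.02]
ft_force: [-2.1, 0.3, 8.0]
grip_width: 0.294
```

```bash
python3 tgt.py 0;python3 - <<'E'
from h import *
take("wrist","10");s=take("scene","10")
w=load("wrist10")
cv2.imwrite("pics/ws10.png",np.hstack([cv2.resize(s["img"][90:240,320:470,::-1],(400,400)),cv2.resize(w["img"][130:370,200:440,::-1],(400,400))]))
p,Rm,st=pose()
E
```

```text
target [0.524  0.128  0.1112] 75.58
t 14.55 tcp [0.5255 0.1302 0.1065] yaw 75.7 f [-2.1  0.3  8. ] g 0.294
shift mm [-2.5 -4.8  1. ] rows 1 each [-2.5 -4.8  1. ]
then turn 0.12
```

View pics/ws10.png

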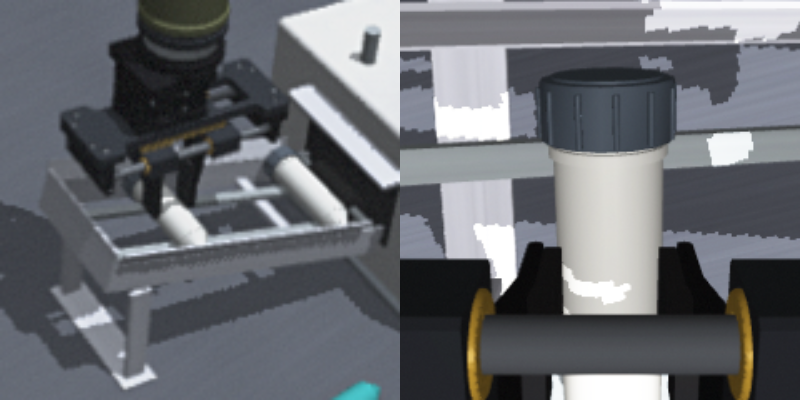

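```bash
python3 - <<'E'
from h import *
from tgt import Rc,t
w=load("wrist10");p,Rm,_=pose()
q=Rc.T@(p-t)*1000;print("tcp in chute",q.round(1))
cv2.imwrite("pics/w10c.png",cv2.resize(w["img"][140:300,240:400,::-1],None,fx=3.7,fy=3.7,interpolation=cv2.INTER_CUBIC))
for y in (q[1]+3,):
  for dx in (-4,0,4):
    print(dx,[proj(w,Rc@np.array([x+dx,y,z])/1000+t).round(1).tolist() for x,z in((-57.5,32),(-41.5,32),(-41.5,29))], "rail",proj(w,Rc@np.array([-34,y+30,0])/1000+t).round(1))
E
```

```text
tcp in chute [   0.3 -177.4   -7.1]
-4 [[353.2, 160.1], [352.4, 200.8], [350.2, 199.4]] rail [390.7 209.4]
0 [[353.0, 170.5], [352.2, 210.6], [350.0, 209.1]] rail [390.7 209.4]
4 [[352.8, 180.7], [352.0, 220.3], [349.9, 218.6]] rail [390.7 209.4]
```

View pics/w10c.png

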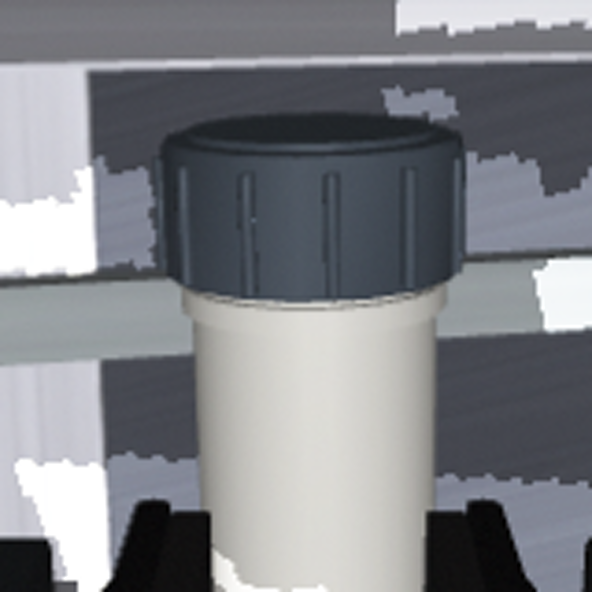

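```bash
python3 - <<'E'
from h import *
from tgt import Rc,t
w=load("wrist10")
y=-174.5
def pt(x,z): return proj(w,Rc@np.array([x,y,z])/1000+t).round(1)[1]
for th in (0,3,6,9):
  c,s=np.cos(np.radians(th)),np.sin(np.radians(th))
  # tail cylinder edge on rail: s=-42.5 bottom at z=0
  h=42.5*s+14.5*c
  for dx in (0,2,4):
    f=lambda a,r:(dx-a*c-r*s*-1*-1, h+a*s+r*c)  # axis coord a to cap (-x), r up-normal
    # normal tilted: cap up -> normal leans to +x
    g=lambda a,r:(dx-a*c+r*s, h+a*s+r*c)
    print(th,dx,"h",round(h,1),"rim up",pt(*g(57.5,17.5)),"rim low",pt(*g(57.5,-17.5)),"junc",pt(*g(41.5,17.5)))
E
```

```text
0 0 h 14.5 rim up 170.5 rim low 162.4 junc 210.6
0 2 h 14.5 rim up 175.6 rim low 166.7 junc 215.5
0 4 h 14.5 rim up 180.7 rim low 170.9 junc 220.3
3 0 h 16.7 rim up 174.6 rim low 161.6 junc 215.3
3 2 h 16.7 rim up 179.9 rim low 166.0 junc 220.3
3 4 h 16.7 rim up 185.2 rim low 170.3 junc 225.2
6 0 h 18.9 rim up 179.4 rim low 161.1 junc 220.5
6 2 h 18.9 rim up 184.9 rim low 165.6 junc 225.6
6 4 h 18.9 rim up 190.2 rim low 170.1 junc 230.6
9 0 h 21.0 rim up 184.9 rim low 161.0 junc 226.2
9 2 h 21.0 rim up 190.5 rim low 165.6 junc 231.3
9 4 h 21.0 rim up 196.0 rim low 170.2 junc 236.5
```

Emit:
drive_tool(
  increments="0 -2 0 0 255; 0 0 2 0 255; 0 0 2 0 255; 0 0 0 0 255",
)

```text
time: 15.15
position: [0.5217, 0.1297, 0.1073]
tool_rot: [-1.319, -1.025, 1.021]
ft_force: [4.7, 0.7, 5.9]
grip_width: 0.287
```

```bash
python3 - <<'E'
from h import *
from tgt import Rc,t
w=take("wrist","11");p,Rm,_=pose()
go(p);q=Rc.T@(p-t)*1000;print("tcp in chute",q.round(1))
cv2.imwrite("pics/w11c.png",cv2.resize(w["img"][140:300,240:400,::-1],None,fx=3.7,fy=3.7,interpolation=cv2.INTER_CUBIC))
y=-174.5
def pt(x,z): return proj(w,Rc@np.array([x,y,z])/1000+t).round(1)[1]
for th in (0,3):
  c,s=np.cos(np.radians(th)),np.sin(np.radians(th));h=42.5*s+14.5*c
  for dx in (-2,0,2,4):
    g=lambda a,r:(dx-a*c+r*s, h+a*s+r*c)
    print(th,dx,"rim up",pt(*g(57.5,17.5)),"rim low",pt(*g(57.5,-17.5)),"junc",pt(*g(41.5,17.5)))
E
```

```text
t 15.2 tcp [0.5217 0.1298 0.1073] yaw 75.64 f [2.7 1.3 5. ] g 0.291
shift mm [0. 0. 0.] rows 0 each [nan nan nan]
tcp in chute [  -3.2 -179.    -6.6]
0 -2 rim up 174.3 rim low 165.6 junc 214.0
0 0 rim up 179.4 rim low 169.8 junc 218.8
0 2 rim up 184.4 rim low 174.0 junc 223.6
0 4 rim up 189.5 rim low 178.2 junc 228.4
3 -2 rim up 178.6 rim low 164.9 junc 218.8
3 0 rim up 183.8 rim low 169.2 junc 223.7
3 2 rim up 189.0 rim low 173.5 junc 228.6
3 4 rim up 194.1 rim low 177.8 junc 233.4h.py:30: RuntimeWarning: invalid value encountered in divide
  n=int(np.ceil(np.abs(dl).max()/nmax)); print("shift mm",dl.round(1),"rows",n,"each",(dl/n).round(1))
```

View pics/w11c.png

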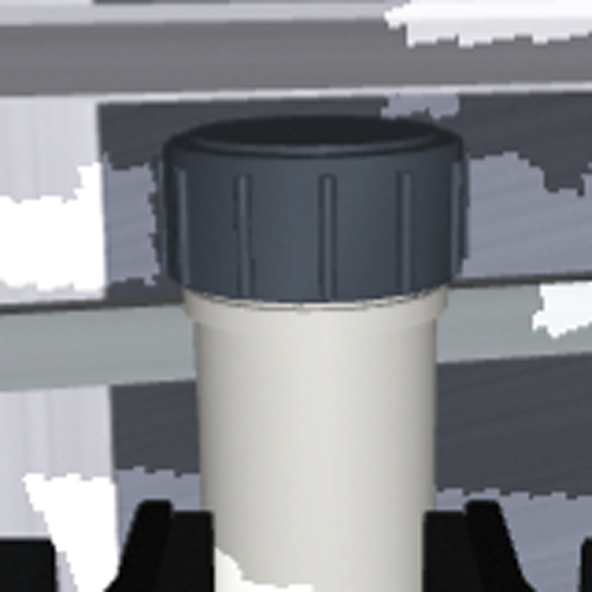

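Emit:
drive_tool(
  increments="0 0 0 0 200; 0 0 0 0 170; 0 0 0 0 150; 0 0 0 0 135; 0 0 0 0 135; 0 -5 0 0 135; 0 -10 0 0 135; 0 -15 0 0 135; 0 -25 0 0 135; 0 -35 0 0 135; 0 -40 0 0 135; 0 0 0 0 135; 0 0 0 0 135",
)

```text
time: 16.82
position: [0.5202, 0.1299, 0.2368]
tool_rot: [-1.317, -1.023, 1.022]
ft_force: [-0.3, 0.4, -1.3]
grip_width: 0.473
```

```bash
python3 - <<'E'
from h import *
w=take("wrist","12");s=take("scene","12")
cv2.imwrite("pics/ws12.png",cv2.resize(s["img"][100:240,320:500,::-1],None,fx=4,fy=4))
E
```

```text
(no output)
```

View pics/wrist12.png

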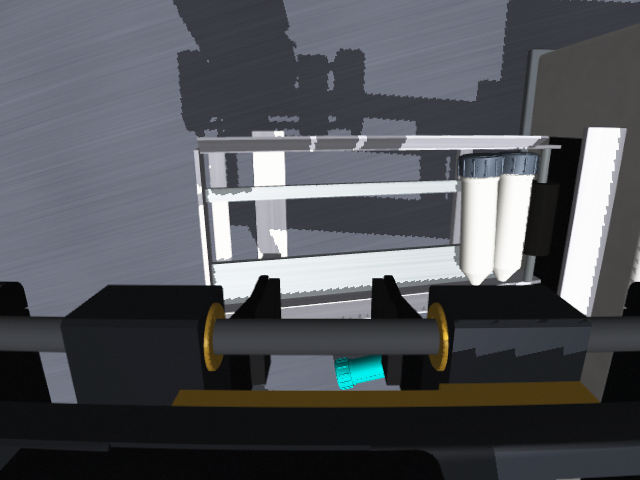

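View pics/ws12.png

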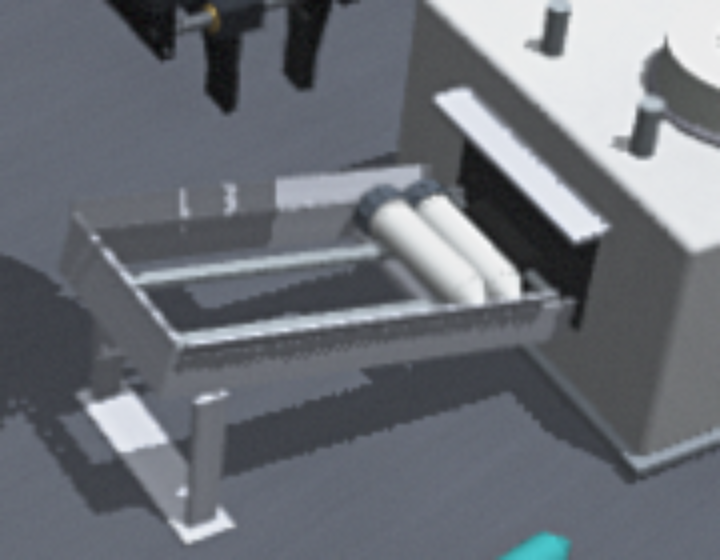

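```bash
python3 - <<'E'
from h import *
go((.4923,-.3367,.247),-29.13)
E
```

```text
t 16.93 tcp [0.5197 0.1297 0.2356] yaw 75.66 f [-0.6  0.3 -0.4] g 0.468
shift mm [-458.7  -11.1  -89. ] rows 11 each [-41.7  -1.   -8.1]
then turn 104.79
```

Emit:
drive_tool(
  increments="-41.7 -1 -8 0 144; -41.7 -1 -8 0 144; -41.7 -1 -8 0 144; -41.7 -1 -8 0 144; -41.7 -1 -8 0 144; -41.7 -1 -8 0 144; -41.7 -1 -8 0 144; -41.7 -1 -8 0 144; -41.7 -1 -8 0 144; -41.7 -1 -8 0 144; -41.7 -1 -8 0 144; 0 0 0 10.5 144; 0 0 0 10.5 144; 0 0 0 10.5 144; 0 0 0 10.5 144; 0 0 0 10.5 144; 0 0 0 10.5 144; 0 0 0 10.5 144; 0 0 0 10.5 144; 0 0 0 10.5 144",
)

```text
time: 19.42
position: [0.4915, -0.3359, 0.2464]
tool_rot: [-1.554, 0.264, -0.261]
ft_force: [0.2, 0.4, -0.0]
grip_width: 0.436
```

Emit:
drive_tool(
  increments="0 20 0 10.2 144; 0 20 0 0 144; 0 20 0 0 144; 0 20 0 0 144; 0 0 0 0 144",
)

```text
time: 20.05
position: [0.4909, -0.3355, 0.1655]
tool_rot: [-1.533, 0.399, -0.394]
ft_force: [-0.4, -0.4, 0.7]
grip_width: 0.433
```

```bash
python3 - <<'E'
from h import *
go((.4923,-.3367,.0495),-29.13); w=take("wrist","13")
a=np.array([0,-.5,.866]);m=np.array([.4923,-.3367,.067]);ax=np.array([np.cos(np.radians(60.87))*.866,np.sin(np.radians(60.87))*.866,.5])
print([proj(w,m+s*ax).round(1).tolist() for s in(.0575,.0415,0)])
E
```

```text
t 20.05 tcp [ 0.4909 -0.3355  0.1655] yaw -29.01 f [-0.4 -0.4  0.7] g 0.433
shift mm [  2.1 116.   -0.4] rows 3 each [ 0.7 38.7 -0.1]
then turn 0.12
[[329.4, 167.3], [329.2, 186.4], [328.9, 229.1]]
```

View pics/wrist13.png

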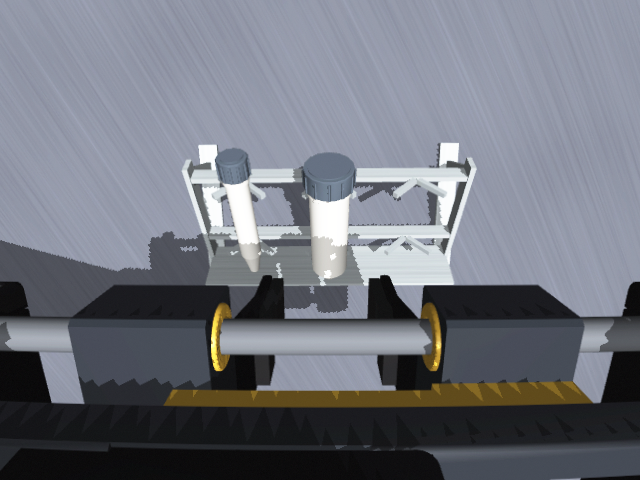

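Emit:
drive_tool(
  increments="2 30 0 0.1 144; 0 30 0 0 144; 0 30 0 0 144; 0 26 0 0 144; 0 0 0 0 144; 0 0 0 0 144",
)

```text
time: 20.85
position: [0.4946, -0.3382, 0.053]
tool_rot: [-1.534, 0.397, -0.4]
ft_force: [0.8, 0.6, -0.5]
grip_width: 0.437
```

Emit:
drive_tool(
  increments="0 0 0 0 255; 0 0 0 0 255; 0 0 0 0 255; 0 0 0 0 255",
  squeeze=20,
)

```text
time: 21.35
position: [0.4931, -0.337, 0.0521]
tool_rot: [-1.533, 0.4, -0.398]
ft_force: [-3.2, 2.8, 6.4]
grip_width: 0.212
```

```bash
python3 - <<'E'
from h import *
go((.4923,-.3367,.048),-29.13)
E
```

```text
t 21.35 tcp [ 0.4931 -0.337   0.0521] yaw -29.15 f [-3.2  2.8  6.4] g 0.212
shift mm [-0.9  4.1 -0.1] rows 1 each [-0.9  4.1 -0.1]
then turn -0.02
```

Emit:
drive_tool(
  increments="0 0 0 0 160; 0 0 0 0 150; -0.9 4 0 0 150; 0 0 0 0 150",
)

```text
time: 21.85
position: [0.4927, -0.3366, 0.0469]
tool_rot: [-1.534, 0.399, -0.398]
ft_force: [-0.3, -0.2, 0.7]
grip_width: 0.405
```

```bash
python3 - <<'E'
from h import *
go((.4923,-.3367,.047),-29.13);w=take("wrist","14");s=take("scene","14")
cv2.imwrite("pics/ws14.png",np.hstack([cv2.resize(w["img"][160:400,200:440,::-1],(400,400)),cv2.resize(s["img"][200:350,150:300,::-1],(400,400))]))
E
```

```text
t 21.85 tcp [ 0.4927 -0.3366  0.0469] yaw -29.14 f [-0.3 -0.2  0.7] g 0.405
shift mm [-0.3 -0.1 -0.3] rows 1 each [-0.3 -0.1 -0.3]
then turn -0.01
```

View pics/ws14.png

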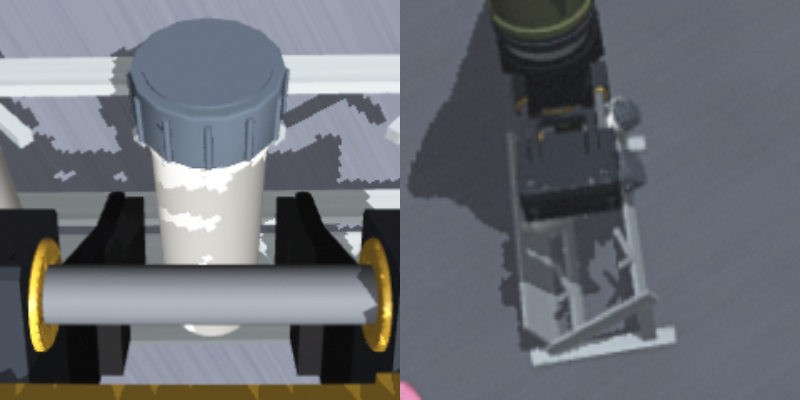

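Emit:
drive_tool(
  increments="0 0 0 0 255; 0 0 0 0 255; 0 0 0 0 255; 0 0 0 0 255",
)

```text
time: 22.45
position: [0.4928, -0.3367, 0.0474]
tool_rot: [-1.533, 0.399, -0.398]
ft_force: [-0.3, 0.0, 0.2]
grip_width: 0.282
```

Emit:
drive_tool(
  increments="0 -5 0 0 255; 0 -15 0 0 255; 0 -30 0 0 255; 0 -40 0 0 255; 0 -40 0 -10.5 255; 0 -40 0 -10.5 255; 0 -30 0 -10.5 255; 0 0 0 -10.5 255; 0 0 0 -10.5 255; 0 0 0 -10.5 255; 0 0 0 -10.5 255; 0 0 0 -10.5 255; 0 0 0 -10.5 255; 0 0 0 -10.2 255; 0 0 0 0 255",
)

```text
time: 24.32
position: [0.4928, -0.3374, 0.2485]
tool_rot: [-1.32, -1.02, 1.019]
ft_force: [-0.8, -0.0, -0.7]
grip_width: 0.278
```

```bash
python3 tgt.py 60; python3 - <<'E'
from h import *
w=take("wrist","15")
cv2.imwrite("pics/w15c.png",w["img"][140:400,180:480,::-1])
p,Rm,st=pose()
for th in (26,30,34):
  c,sn=np.cos(np.radians(th)),np.sin(np.radians(th));a=np.array([0,-sn,c]);n=np.array([0,c,sn]);m=np.array([0,-.0196,0])
  print(th,"face far/near",proj(w,p+Rm@(m+.0575*a+.0175*n)).round(1),proj(w,p+Rm@(m+.0575*a-.0175*n)).round(1),"junc",proj(w,p+Rm@(m+.0415*a-.0175*n)).round(1))
E
```

```text
target [0.524  0.128  0.1712] 75.58
t 24.32 tcp [ 0.4928 -0.3374  0.2485] yaw 75.41 f [-0.8 -0.  -0.7] g 0.278
shift mm [458.3  77.1  87.2] rows 11 each [41.7  7.   7.9]
then turn -0.17
26 face far/near [322.8 164.3] [322.2 218.1] junc [322.4 251.6]
30 face far/near [322.8 167.3] [322.1 228.6] junc [322.4 259.6]
34 face far/near [322.7 171.2] [322.1 239.9] junc [322.4 267.9]
```

View pics/w15c.png

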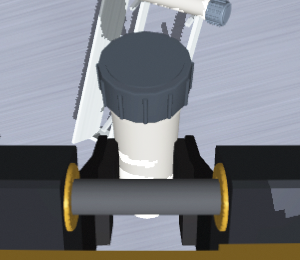

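Emit:
drive_tool(
  increments="41.7 5 8 -0.2 255; 41.7 5 8 0 255; 41.7 5 8 0 255; 41.7 5 8 0 255; 41.7 5 8 0 255; 41.7 5 8 0 255; 41.7 5 8 0 255; 41.7 5 8 0 255; 41.7 5 8 0 255; 41.7 5 8 0 255; 41.7 5 8 0 255; 0 10 0 0 255; 0 10 2 0 255; 0 0 0 0 255",
)

```text
time: 26.12
position: [0.518, 0.1281, 0.1717]
tool_rot: [-1.318, -1.02, 1.023]
ft_force: [-0.2, -0.5, -1.0]
grip_width: 0.285
```

```bash
sed -i 's/oz=-.0006,oy=-.018/oz=-.002,oy=-.0196/' tgt.py; python3 tgt.py 22;  python3 - <<'E'
from h import *
w=take("wrist","16")
E
```

```text
target [0.5226 0.1284 0.1316] 75.58
t 26.12 tcp [0.518  0.1281 0.1717] yaw 75.58 f [-0.2 -0.5 -1. ] g 0.285
shift mm [ 1.4 40.  -4.4] rows 1 each [ 1.4 40.  -4.4]
then turn -0.0
```

View pics/wrist16.png

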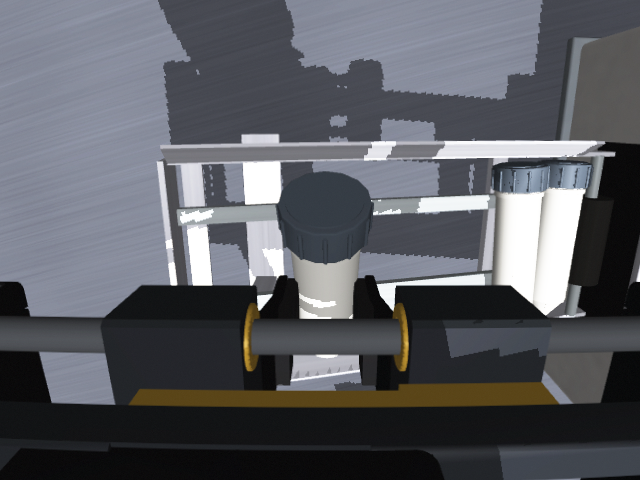

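Emit:
drive_tool(
  increments="1 20 -4 0 255; 0 19 0 0 255; 0 0 0 0 255",
)

```text
time: 26.55
position: [0.5221, 0.1287, 0.1327]
tool_rot: [-1.317, -1.021, 1.024]
ft_force: [-0.1, 0.1, -0.2]
grip_width: 0.277
```

Emit:
drive_tool(
  increments="0 2 0 0 255; 0 2 0 0 255; 0 2 0 0 255; 0 2 0 0 255; 0 2 0 0 255; 0 2 0 0 255; 0 2 0 0 255; 0 2 0 0 255; 0 0 0 0 255",
  squeeze=3,
)

```text
time: 27.68
position: [0.5247, 0.1304, 0.119]
tool_rot: [-1.318, -1.028, 1.021]
ft_force: [-1.0, 1.7, 7.7]
grip_width: 0.272
```

```bash
python3 tgt.py 0; cat > flat.py <<'E'
from h import *
from tgt import Rc,t
import sys
w=take("wrist",sys.argv[1]);p,Rm,_=pose()
q=Rc.T@(p-t)*1000;print("tcp in chute",q.round(1))
cv2.imwrite("pics/f%s.png"%sys.argv[1],cv2.resize(w["img"][140:300,240:400,::-1],None,fx=3.7,fy=3.7,interpolation=cv2.INTER_CUBIC))
y=q[1]+4
def pt(x,z): return proj(w,Rc@np.array([x,y,z])/1000+t).round(1)[1]
for th in (0,5,10):
  c,s=np.cos(np.radians(th)),np.sin(np.radians(th));h=42.5*s+14.5*c
  for dx in (-2,0,2,4):
    g=lambda a,r:(dx-a*c+r*s, h+a*s+r*c)
    print(th,dx,"low,up,junc in crop",[round((v-140)*3.7) for v in (pt(*g(57.5,-17.5)),pt(*g(57.5,17.5)),pt(*g(41.5,17.5)))])
E
python3 flat.py 17
```

```text
target [0.5226 0.1284 0.1096] 75.58
t 27.68 tcp [0.5247 0.1304 0.119 ] yaw 75.76 f [-1.   1.7  7.7] g 0.272
shift mm [-2.5  9.4  1.5] rows 1 each [-2.5  9.4  1.5]
then turn 0.18
tcp in chute [  -0.5 -180.4    5.1]
0 -2 low,up,junc in crop [67, 91, 230]
0 0 low,up,junc in crop [81, 109, 247]
0 2 low,up,junc in crop [96, 127, 264]
0 4 low,up,junc in crop [111, 144, 280]
5 -2 low,up,junc in crop [62, 115, 257]
5 0 low,up,junc in crop [77, 134, 275]
5 2 low,up,junc in crop [93, 152, 292]
5 4 low,up,junc in crop [108, 171, 309]
10 -2 low,up,junc in crop [60, 145, 288]
10 0 low,up,junc in crop [77, 165, 306]
10 2 low,up,junc in crop [92, 184, 324]
10 4 low,up,junc in crop [109, 203, 342]
```

View pics/f17.png

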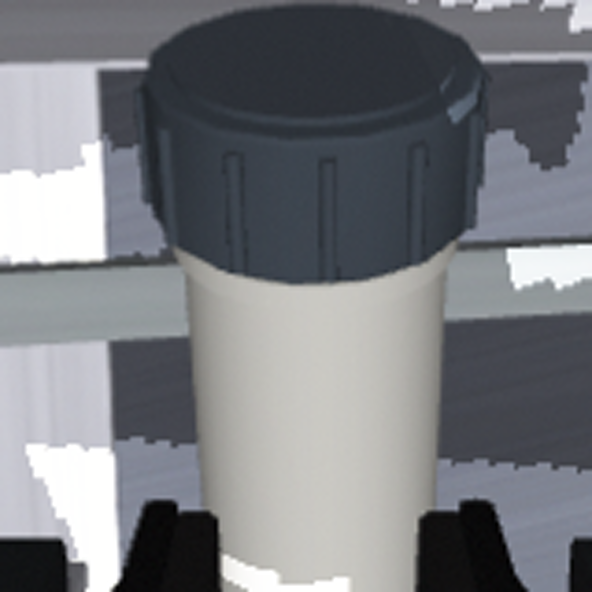

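Emit:
drive_tool(
  increments="0 2 0 0 255; 0 2 0 0 255; 0 2 0 0 255; 0 0 0 0 255; 0 0 0 0 255",
  squeeze=3,
)

```text
time: 28.35
position: [0.5259, 0.1315, 0.1132]
tool_rot: [-1.318, -1.031, 1.019]
ft_force: [1.9, 3.5, 5.9]
grip_width: 0.323
```

```bash
sed -i 's/(0,5,10)/(0,5,10,15,20)/' flat.py; python3 flat.py 18; python3 - <<'E'
from h import *
s=take("scene","18");cv2.imwrite("pics/s18.png",cv2.resize(s["img"][90:240,320:500,::-1],None,fx=4,fy=4))
E
```

```text
tcp in chute [   0.4 -177.6   -0.3]
0 -2 low,up,junc in crop [63, 88, 232]
0 0 low,up,junc in crop [78, 107, 249]
0 2 low,up,junc in crop [93, 125, 267]
0 4 low,up,junc in crop [108, 143, 284]
5 -2 low,up,junc in crop [58, 113, 260]
5 0 low,up,junc in crop [74, 132, 278]
5 2 low,up,junc in crop [90, 152, 296]
5 4 low,up,junc in crop [105, 171, 313]
10 -2 low,up,junc in crop [56, 145, 292]
10 0 low,up,junc in crop [73, 165, 311]
10 2 low,up,junc in crop [90, 185, 329]
10 4 low,up,junc in crop [106, 204, 348]
15 -2 low,up,junc in crop [58, 183, 329]
15 0 low,up,junc in crop [76, 204, 349]
15 2 low,up,junc in crop [93, 225, 367]
15 4 low,up,junc in crop [111, 245, 386]
20 -2 low,up,junc in crop [65, 229, 371]
20 0 low,up,junc in crop [83, 250, 390]
20 2 low,up,junc in crop [101, 272, 410]
20 4 low,up,junc in crop [120, 293, 429]
```

View pics/f18.png

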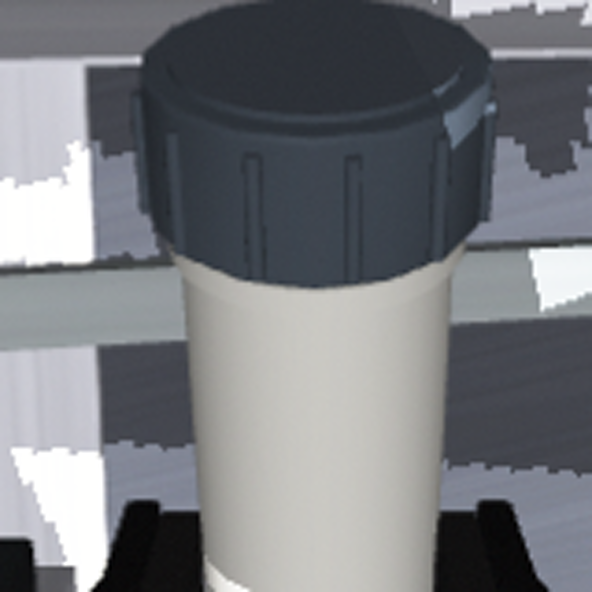

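View pics/s18.png

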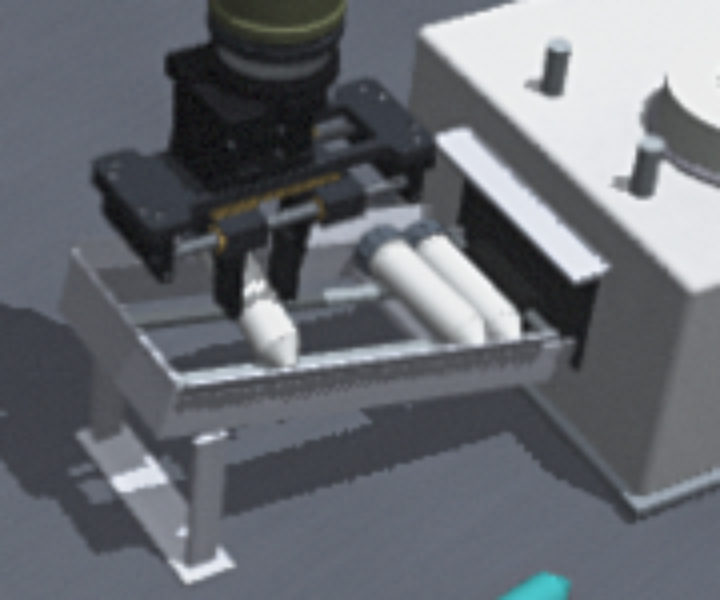

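```bash
cat > fit3.py <<'E'
from h import *
from tgt import Rc,t
from scipy.optimize import least_squares
import sys
# args: tag low up junc (crop rows) left right (crop cols of cap widest at face rim)
def fit(tag,low,up,junc,L,Rr,guess=(-.0,20,10)):
    w=load("wrist"+tag);p,_,_=pose();
    M=w["camera_from_world"]
    def P(x,y,z): return (proj(w,Rc@np.array([x,y,z])/1000+t)-[240,140])*3.7
    def r(q):
        dx,h,th,y=q;th=np.radians(th);c,s=np.cos(th),np.sin(th)
        g=lambda a,rr:(dx-a*c+rr*s,y,h+a*s+rr*c)
        f=(dx-57.5*c,h+57.5*s)
        return [P(*g(57.5,-17.5))[1]-low,P(*g(57.5,17.5))[1]-up,P(*g(41.5,17.5))[1]-junc,P(f[0],y-17.5,f[1])[0]-L,P(f[0],y+17.5,f[1])[0]-Rr]
    o=least_squares(r,[0,20,10,-178]);print("dx,h,th,y",o.x.round(1),"res",np.round(o.fun,1),"tail tip z",(o.x[1]-57.5*np.sin(np.radians(o.x[2]))).round(1),"cyl edge z",(o.x[1]-42.5*np.sin(np.radians(o.x[2]))-14.5*np.cos(np.radians(o.x[2]))).round(1))
if __name__=="__main__": fit(sys.argv[1],*map(float,sys.argv[2:]))
E
python3 fit3.py 10 113 155 300 162 462; python3 fit3.py 17 4 135 285 148 482; python3 fit3.py 18 -4 127 288 142 490
```

```text
dx,h,th,y [   3.5   16.4    0.5 -182. ] res [-0.4 -2.2  2.6  1.5 -1.5] tail tip z 15.9 cyl edge z 1.5
dx,h,th,y [  -9.    28.3   17.4 -188.4] res [ 0.  0. -0. -0.  0.] tail tip z 11.1 cyl edge z 1.8
dx,h,th,y [  -9.2   30.    16.6 -187.1] res [ 0.4  0.9 -1.3 -0.7  0.8] tail tip z 13.6 cyl edge z 3.9
```

Emit:
drive_tool(
  increments="0 0 0 0 255; 0 -4 0 0 255; 0 -4 0 0 255; 0 -4 0 0 255; 0 0 -4 0 255; 0 0 -4 0 255; 0 0 -3 0 255; 0 0 0 0 255",
  squeeze=8,
)

```text
time: 29.45
position: [0.5335, 0.1269, 0.1232]
tool_rot: [-1.317, -1.024, 1.024]
ft_force: [-0.3, 0.2, -0.2]
grip_width: 0.318
```

```bash
python3 flat.py 19|head -1; python3 - <<'E'
from h import *
s=take("scene","19");cv2.imwrite("pics/s19.png",cv2.resize(s["img"][90:240,320:500,::-1],None,fx=4,fy=4))
E
```

```text
tcp in chute [   8.8 -182.3    9. ]
```

View pics/f19.png

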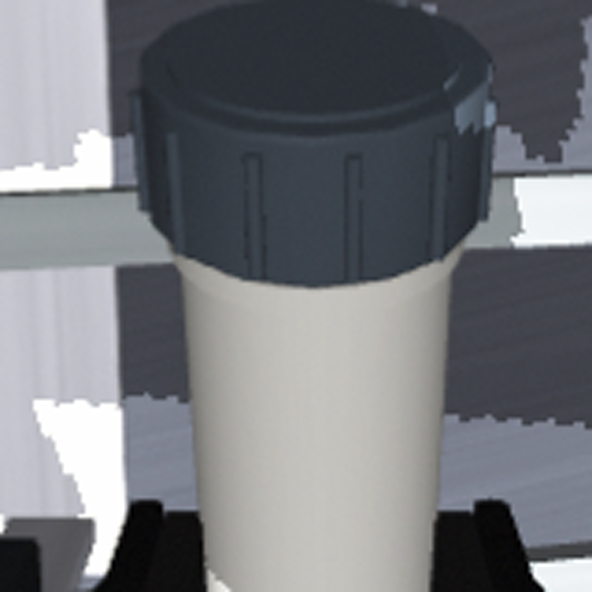

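View pics/s19.png

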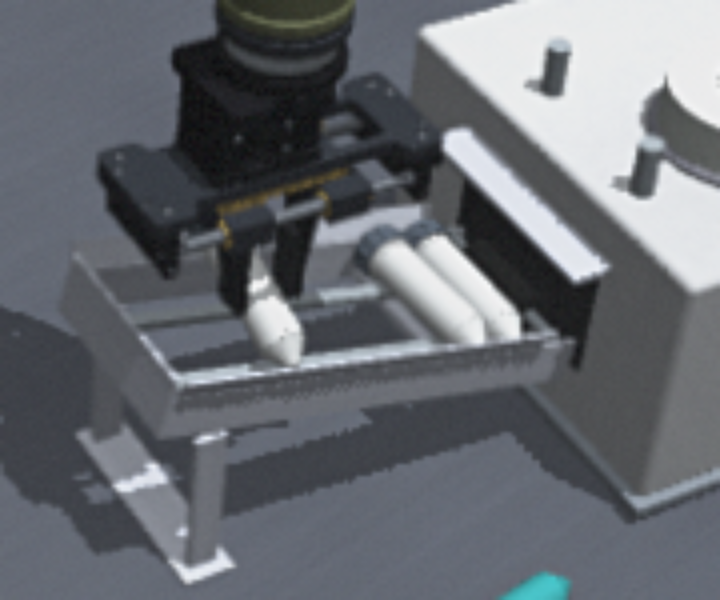

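```bash
python3 fit3.py 19 -4 127 288 142 490
```

```text
dx,h,th,y [  -0.5   39.2   17.  -191.7] res [ 0.4  0.9 -1.4 -0.8  0.8] tail tip z 22.4 cyl edge z 12.9
```

Emit:
drive_tool(
  increments="0 3 -2 0 255; 0 3 0 0 255; 0 3 0 0 255; 0 3 0 0 255; 0 2 0 0 255; 0 2 0 0 255; 0 2 0 0 255; 0 2 0 0 255; 0 0 0 0 255",
  squeeze=3,
)

```text
time: 30.68
position: [0.5357, 0.1271, 0.104]
tool_rot: [-1.316, -1.025, 1.023]
ft_force: [-1.5, 0.7, 3.7]
grip_width: 0.319
```

```bash
python3 flat.py 20|head -1
```

```text
tcp in chute [  11.  -177.4   -9.7]
```

View pics/f20.png

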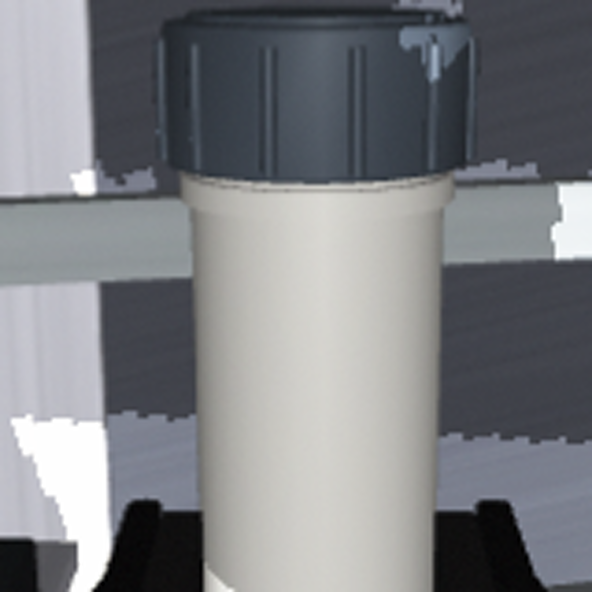

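```bash
python3 fit3.py 20 8 30 181 162 475;python3 - <<'E'
from h import *
s=take("scene","20");cv2.imwrite("pics/s20.png",cv2.resize(s["img"][90:240,320:500,::-1],None,fx=4,fy=4))
E
```

```text
dx,h,th,y [   1.1   16.6    0.7 -181.9] res [-0.5 -4.   4.5  2.5 -2.6] tail tip z 15.9 cyl edge z 1.6
```

View pics/s20.png

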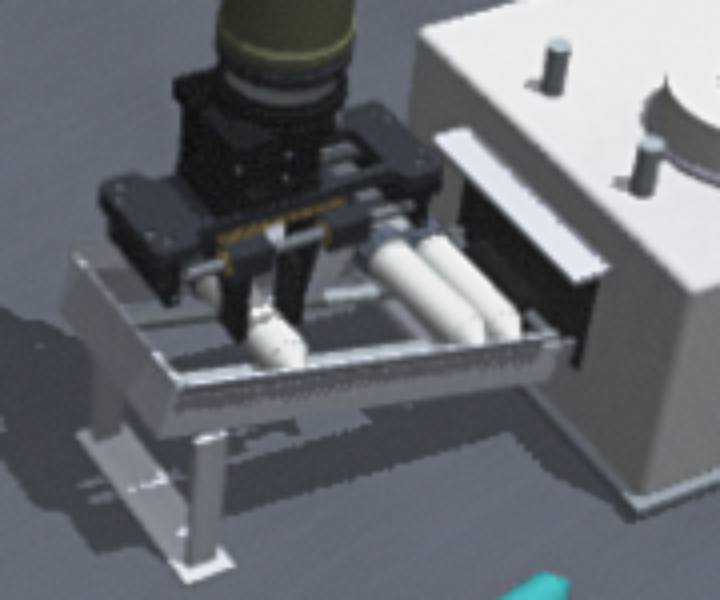

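Emit:
drive_tool(
  increments="0 -0.5 0 0 200; 0 0 0 0 170; 0 0 0 0 150; 0 0 0 0 135; 0 0 0 0 135; 0 -5 0 0 135; 0 -10 0 0 135; 0 -15 0 0 135; 0 -25 0 0 135; 0 -35 0 0 135; 0 -40 0 0 135; 0 0 0 0 135; 0 0 0 0 135; 0 0 0 0 135; 0 0 0 0 135",
)

```text
time: 32.65
position: [0.5349, 0.1265, 0.2331]
tool_rot: [-1.316, -1.023, 1.025]
ft_force: [0.1, -0.2, -0.7]
grip_width: 0.471
```

```bash
python3 - <<'E'
from h import *
w=take("wrist","21");s=take("scene","21");d=take("side","21")
cv2.imwrite("pics/s21.png",cv2.resize(s["img"][100:240,320:500,::-1],None,fx=4,fy=4))
E
```

```text
(no output)
```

View pics/wrist21.png

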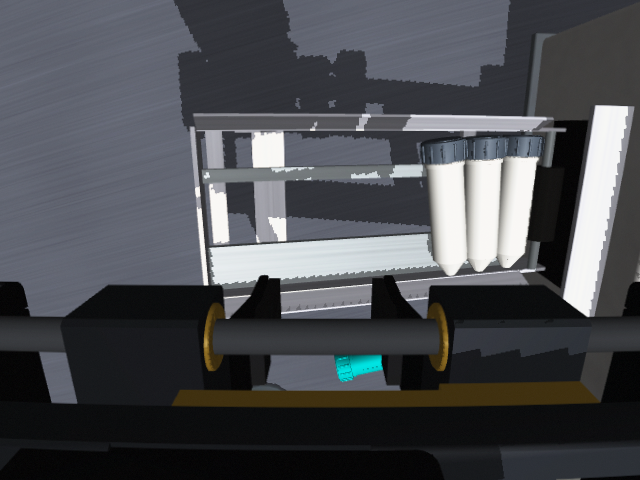

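View pics/s21.png

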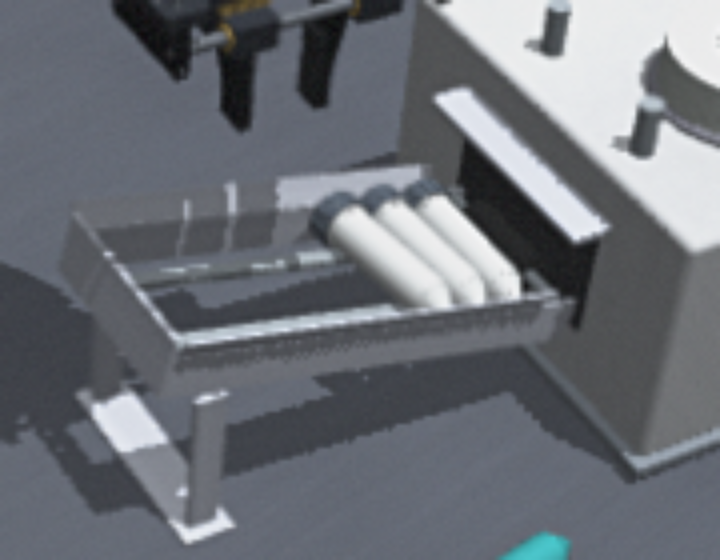

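View pics/scene21.png

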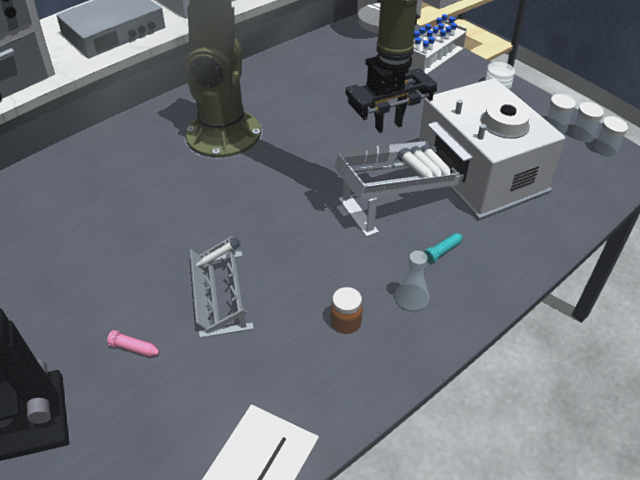

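```bash
python3 - <<'E'
from h import *
from tgt import Rc,t
for cam,box in (("wrist21",(410,120,150,170)),("scene21",(390,135,75,65))):
  w=load(cam);im=w["img"][:,:,::-1].copy();x,y,a,b=box;k=800//a if 600//b>800//a else 600//b
  im=cv2.resize(im[y:y+b,x:x+a],None,fx=k,fy=k,interpolation=cv2.INTER_CUBIC)
  for yy,f,col in((-14,0,(0,255,0)),(-46,4,(0,0,255)),(-78,8,(255,0,0))):
    c,s=np.cos(np.radians(f)),np.sin(np.radians(f))
    for aa,r in((-57.5,0),(57.5,0),(0,14.5),(0,-14.5)):
      # cap dir (-c,-s) (cap fanned uphill), side (−s,c)
      P=np.array([-aa*c - r*s*0 , yy-aa*s + r*c,14.5]); uv=(proj(w,Rc@P/1000+t)-[x,y]+.5)*k
      cv2.circle(im,tuple(int(v) for v in uv),4,col,2)
  cv2.imwrite(f"pics/chk_{cam}.png",im)
E
```

```text
(no output)
```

View pics/chk_wrist21.png

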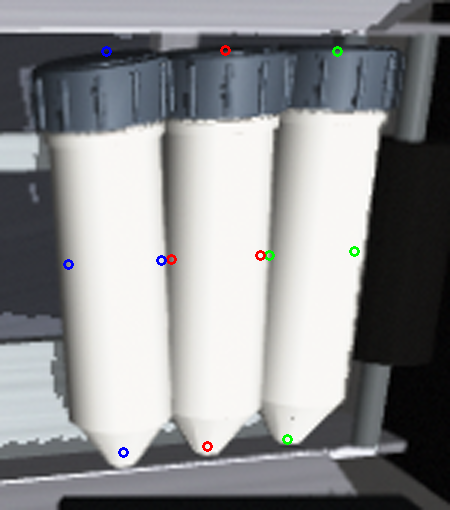

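View pics/chk_scene21.png

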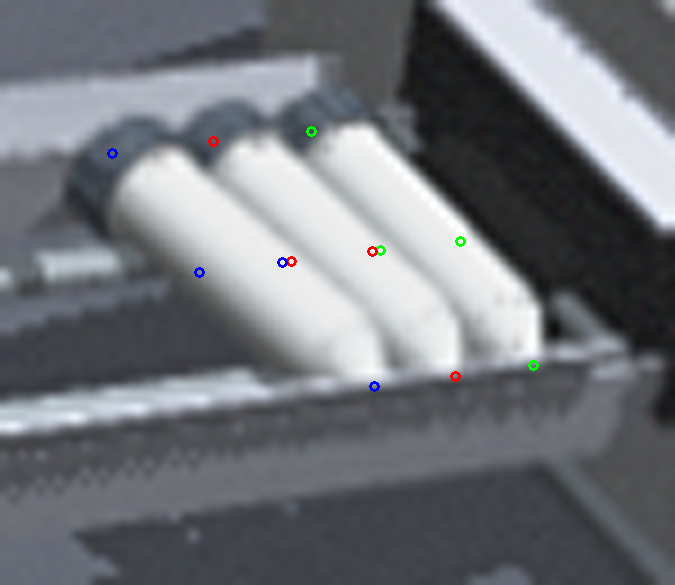

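Emit:
drive_tool(
  increments="0 -20 0 0 135; 0 -20 0 0 135; 0 0 0 0 135; 0 0 0 0 135; 0 0 0 0 135; 0 0 0 0 135",
)

```text
time: 33.55
position: [0.5351, 0.1265, 0.2733]
tool_rot: [-1.316, -1.023, 1.025]
ft_force: [-0.4, -0.4, -0.4]
grip_width: 0.468
```

```bash
python3 - <<'E'
from h import *
from bench import workorder
s=take("scene","22");a=load("scene21")
df=np.abs(s["img"].astype(int)-a["img"]).max(2)
print("changed px chute",(df[140:200,390:465]>25).sum(),"rack",(df[230:340,185:260]>25).sum())
b=load("scene0");d0=np.abs(s["img"].astype(int)-b["img"]).max(2)
for n,(x,y,w,h) in dict(jar=(325,285,45,50),flask=(390,248,45,62),narrow=(195,235,48,35),pink=(100,325,65,35),turq=(425,230,42,35),q=(425,145,30,25)).items(): print(n,(d0[y:y+h,x:x+w]>40).sum())
workorder.close_job()
E
```

```text
changed px chute 16 rack 0
jar 0
flask 0
narrow 162
pink 0
turq 0
q 126
the job is handed in; nothing more can be done
```

Both wide tubes are in the chute and the job is handed in, at about 33.6 s on the robot's clock. The outer tube went in first, then the middle one.

**How it went**
- **First tube:** I set its tail on the rail and lowered until it lay flat, then opened the fingers and lifted away so it rolled down.
- **Second tube:** It needed two corrections.
  - The first grip was off-centre, so I released it and gripped again lower down.
  - While lowering, the tube slid about 9 mm towards the cap side and seemed to catch on the side guide's lip, pushing back with about 8 N. I lifted it, moved it back, lowered it flat and then released it.

**Last checks**
- All three tubes lie side by side with their caps on the same side, within a few millimetres of the predicted resting places. The second tube's tail tip is 4–5 mm off its predicted spot, towards the tail side.
- The rack view did not change over the final wait. The chute view changed by 16 pixels as the arm moved up, and I did not look into those.
- The jar, flask, pink tube and turquoise tube are unchanged from the start picture.
- The pixel check flagged changes around the narrow tube (162 pixels) and the waiting tube (126 pixels). I put these down to the wide tubes having moved in or out next to them. In the pictures the narrow tube is still in its rack place and the waiting tube is still at the low end, but I did not measure either again.

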